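# Clamp the glued pill boxes, burnish their seams and start the setting timer

### The job

The covers of the pill boxes have just been glued: stand all the boxes upright on the bed of the vise between its jaws, and crank the vise firmly shut on them. Then take the stylus from its fork and run its point lightly along the L-shaped groove on top of each clamped box, grey first, then green, then blue (whichever are there), starting at the red dot, at about a centimetre a second and pausing a moment at the start, the corner and the end. Hang the stylus upright in its fork again and, last, press the timer knob in and turn it, still pressed, to the red mark and let it spring up; leave the boxes clamped and the other things where they are.

Things in the scene. Friction and masses are not known exactly. Their poses are not given: they have to be found in the camera images.
- vise: Blue vise, fixed, bed top 10 mm up. Origin on the counter under the loading space; x = clamping direction, y along the 140 mm jaws. Fixed jaw face at x = -37 mm, moving pad face at +37 mm when open; jaw tops 23 mm up, so hold boxes by their ends above them. Boxes lie lengthways along x, three fit at y = -42, 0, 42 mm (white lines). Gear housing 70 x 70 x 42 mm with crank at y = -125 mm.
- vise_pad: Sprung black rubber pad of the vise's moving jaw, 140 mm long; its pose frame coincides with the vise frame when fully open and moves towards the vise's -x as the jaw closes. Spring 3 N per mm. One stiff pad for all boxes: a box lying askew, even by 0.07 rad, keeps it off the others, so they must lie square to the jaws.
- vise_crank (a joint): Crank angle, rad: 0 open, grows clockwise from above, stop at 9.6 (1.5 turns). 16 mm of jaw travel per turn; the pad meets 58 mm boxes that touch the fixed jaw at 6.28, after that its spring is squeezed; 9.2 is firmly closed. Turns with about 3 N at the handle; stays where it is left.
- crank_axis (a point): Point on the vertical crank axis, 75 mm above the counter.
- crank_handle (a point): Middle of the red upright crank handle, a freely spinning cylinder 18 mm thick, from 55 to 95 mm above the counter (this point 75 mm), 40 mm from the crank axis. With the crank at 0 it lies on the vise's +x side of the axis. The crank arm below it has its top at 54 mm.
- stylus: Stylus, 100 g, origin at its point, z up along it. Orange handle 18 x 18 mm from z = 59 to 109 mm, brass collar 34 x 34 mm from 55 to 59, steel shaft 8 mm thick down to 12, then a thin sprung tip (4 mm ball) that gives up to 7 mm: 0.6 N at first plus 0.3 N per mm. Hangs upright by its collar in the fork, handle sides along the fork's x and y (within 0.04 rad).
- stylus_point (a point): Lowest point of the sprung tip of the stylus (its origin when not pressed).
- fork: Grey stand with a two-armed steel fork, fixed. Origin on the counter under the seat. Slot 14 mm wide along its x axis, open towards -x; the post is at +x (face 24 mm from the seat). Arms span x from -20 to +24 mm, tops 62 mm above the counter.
- fork_seat (a point): Middle of the fork's slot at the top of its arms, where the underside of the stylus collar rests (stylus point then 7 mm above the counter).
- timer: White timer, fixed, 90 x 90 x 34 mm, origin under its middle. Black knob on top; red mark on the dial at 1.3 rad clockwise from the timer's +x axis.
- timer_press (a joint): How far the timer knob is pressed down, m, 0 to 0.006; sprung, 1.6 N at first and 6.4 N at the bottom.
- timer_knob (a joint): Turn of the timer knob, rad, clockwise from above, 0 to 2.2; its white pointer is at the red mark at 1.3. At 0 pointer and bar lie along the timer's +x. The knob is only to be turned while pressed. Stays where it is left.
- timer_grip (a point): Middle of the knob's bar grip (42 x 12 mm, 24 mm high, its top 73 mm above the counter when not pressed, this point 61 mm); a 44 mm disc lies below it, top 49 mm.
- box_grey: Grey pill box, 58 (x) x 34 (y) x 40 mm (z), 80-150 g, origin centre of underside. May be absent. On top an L-shaped dark seam groove 6 mm wide, 4 mm deep: along y = -7 mm from the x = -29 edge to x = 18, then along x = 18 to the y = 17 edge; red dot beside its start. On the groove floor: start (-23, -7, 36), corner (18, -7, 36), end (18, 11, 36) mm in the box frame.
- box_green: Green pill box, 58 (x) x 34 (y) x 40 mm (z), 80-150 g, origin centre of underside. May be absent. On top an L-shaped dark seam groove 6 mm wide, 4 mm deep: along y = -7 mm from the x = -29 edge to x = 18, then along x = 18 to the y = 17 edge; red dot beside its start. On the groove floor: start (-23, -7, 36), corner (18, -7, 36), end (18, 11, 36) mm in the box frame.
- box_blue: Blue pill box, 58 (x) x 34 (y) x 40 mm (z), 80-150 g, origin centre of underside. May be absent. On top an L-shaped dark seam groove 6 mm wide, 4 mm deep: along y = -7 mm from the x = -29 edge to x = 18, then along x = 18 to the y = 17 edge; red dot beside its start. On the groove floor: start (-23, -7, 36), corner (18, -7, 36), end (18, 11, 36) mm in the box frame.
- thermometer: Bystander: thermometer in a metal tube, 130 x 17 mm, lying; origin under its middle.
- ceramic_jar: Bystander: white ceramic jar, 80 mm wide, 100 mm high.
- funnel: Bystander: green plastic funnel standing mouth down, 90 mm wide, 85 mm high.
- teaspoon: Bystander: steel teaspoon, 125 mm long.
- amber_bottle: Bystander: amber bottle, 44 mm wide, 75 mm high.
- pill_tray: Bystander: grey pull-out pill tray, 90 x 60 x 25 mm.

How it is judged:
On the way, in this order (a step that is already met when the one before it is completed fails the run):
1. grey box clamped in the vise and the stylus point in its seam at the start (x of stylus_point in the frame of box_grey between -0.0275 and -0.0185 m and y of stylus_point in the frame of box_grey between -0.0115 and -0.0025 m and z of stylus_point in the frame of box_grey between 0.0315 and 0.039 m and contact force between stylus and box_grey above 0.2 N and contact force between vise_pad and box_grey above 1.5 N), for 0.2 s.
2. grey box clamped in the vise and the stylus point in its seam at the corner (x of stylus_point in the frame of box_grey between 0.0135 and 0.0225 m and y of stylus_point in the frame of box_grey between -0.0115 and -0.0025 m and z of stylus_point in the frame of box_grey between 0.0315 and 0.039 m and contact force between stylus and box_grey above 0.2 N and contact force between vise_pad and box_grey above 1.5 N), for 0.2 s.
3. grey box clamped in the vise and the stylus point in its seam at the end (x of stylus_point in the frame of box_grey between 0.0135 and 0.0225 m and y of stylus_point in the frame of box_grey between 0.0065 and 0.0155 m and z of stylus_point in the frame of box_grey between 0.0315 and 0.039 m and contact force between stylus and box_grey above 0.2 N and contact force between vise_pad and box_grey above 1.5 N), for 0.2 s.
4. green box clamped in the vise and the stylus point in its seam at the start (x of stylus_point in the frame of box_green between -0.0275 and -0.0185 m and y of stylus_point in the frame of box_green between -0.0115 and -0.0025 m and z of stylus_point in the frame of box_green between 0.0315 and 0.039 m and contact force between stylus and box_green above 0.2 N and contact force between vise_pad and box_green above 1.5 N), for 0.2 s.
5. green box clamped in the vise and the stylus point in its seam at the corner (x of stylus_point in the frame of box_green between 0.0135 and 0.0225 m and y of stylus_point in the frame of box_green between -0.0115 and -0.0025 m and z of stylus_point in the frame of box_green between 0.0315 and 0.039 m and contact force between stylus and box_green above 0.2 N and contact force between vise_pad and box_green above 1.5 N), for 0.2 s.
6. green box clamped in the vise and the stylus point in its seam at the end (x of stylus_point in the frame of box_green between 0.0135 and 0.0225 m and y of stylus_point in the frame of box_green between 0.0065 and 0.0155 m and z of stylus_point in the frame of box_green between 0.0315 and 0.039 m and contact force between stylus and box_green above 0.2 N and contact force between vise_pad and box_green above 1.5 N), for 0.2 s.
7. blue box clamped in the vise and the stylus point in its seam at the start (x of stylus_point in the frame of box_blue between -0.0275 and -0.0185 m and y of stylus_point in the frame of box_blue between -0.0115 and -0.0025 m and z of stylus_point in the frame of box_blue between 0.0315 and 0.039 m and contact force between stylus and box_blue above 0.2 N and contact force between vise_pad and box_blue above 1.5 N), for 0.2 s.
8. blue box clamped in the vise and the stylus point in its seam at the corner (x of stylus_point in the frame of box_blue between 0.0135 and 0.0225 m and y of stylus_point in the frame of box_blue between -0.0115 and -0.0025 m and z of stylus_point in the frame of box_blue between 0.0315 and 0.039 m and contact force between stylus and box_blue above 0.2 N and contact force between vise_pad and box_blue above 1.5 N), for 0.2 s.
9. blue box clamped in the vise and the stylus point in its seam at the end (x of stylus_point in the frame of box_blue between 0.0135 and 0.0225 m and y of stylus_point in the frame of box_blue between 0.0065 and 0.0155 m and z of stylus_point in the frame of box_blue between 0.0315 and 0.039 m and contact force between stylus and box_blue above 0.2 N and contact force between vise_pad and box_blue above 1.5 N), for 0.2 s.
10. stylus back in its fork, then the timer knob pressed in with its pointer at the red mark (value of joint timer_knob between 1.15 and 1.45 rad and value of joint timer_press above 0.003 m and horizontal distance between stylus and fork_seat below 0.01 m and angle between stylus's own z axis and vertical below 0.12 rad), for 0.1 s.
At the end, for the whole second after the job is handed in: Every box that is present stands upright (within 0.1 rad) on the vise bed (within 4 mm) with at least 1.5 N from the moving pad on it; the stylus hangs upright in its fork (within 10 mm, 0.12 rad) and is at rest; the timer knob is up (within 1.5 mm) with its pointer within 0.15 rad of the red mark (value of joint timer_knob between 1.15 and 1.45 rad and value of joint timer_press below 0.0015 m and contact force between vise_pad and box_grey above 1.5 N and angle between each of box_grey, box_green, box_blue's own z axis and vertical below 0.1 rad and linear speed of each of box_grey, box_green, box_blue, stylus below 0.02 m/s and z of box_grey in the frame of vise between 0.006 and 0.014 m and contact force between vise_pad and box_green above 1.5 N and z of box_green in the frame of vise between 0.006 and 0.014 m and contact force between vise_pad and box_blue above 1.5 N and z of box_blue in the frame of vise between 0.006 and 0.014 m and horizontal distance between stylus and fork_seat below 0.01 m and z of stylus_point in the frame of fork_seat between -0.059 and -0.051 m and angle between stylus's own z axis and vertical below 0.12 rad); the robot touches nothing.
It fails at once if the stylus is pressed hard (over 12 N) on a box (contact force between stylus and box_grey above 12 N or contact force between stylus and box_green above 12 N or contact force between stylus and box_blue above 12 N).
It fails at once if the stylus is moved fast (over 80 mm/s) while it touches a box (linear speed of stylus above 0.08 m/s and (contact force between stylus and box_grey above 0.3 N or contact force between stylus and box_green above 0.3 N or contact force between stylus and box_blue above 0.3 N)).
It fails at once if the timer knob is turned on its way to the mark without being pressed in (value of joint timer_knob between 0.5 and 1.05 rad and value of joint timer_press below 0.0015 m and velocity of joint timer_knob above 0.3 rad/s).
It fails at once if a bystander is moved more than 30 mm (distance of any of thermometer, ceramic_jar, funnel, teaspoon, amber_bottle, pill_tray from where it was at the start of the episode above 0.03 m).
Of box_grey, box_green, box_blue only 2 to 3 are there at a start; the rules pass over those that are not, and their reading is None.
At some moment in a run one of box_grey, box_green, box_blue may be knocked a few centimetres aside while the robot is not near it.
It also fails if it takes over 210 s, if anything falls off the work surface, if the arm or the gripper's body presses on something with over 40 N, if the wrist force passes 120 N, or if a joint passes its speed limit or range.

### The arm

A 6-joint arm with a two-finger parallel gripper is mounted at the origin on the work surface. World frame = base frame: x ahead of the robot, y to its left, z up, the work surface at z = 0. Lengths are in m, angles in rad, forces in N, time in s.
With the tool pointing down it reaches from about 0.3 to 0.775 m from the base axis. Payload 14.6 kg.
Tool frame: the origin (TCP) lies on the centre line of the jaws, within the pads' length; the fingertips stand 19 mm ahead of it and the grasp point (between the pads) is the TCP; z points along the fingers, y is the line along which they close (so a half turn about z gives the same grasp; the last joint's range is limited). The gripper opens to 94 mm and grips with 3 to 60 N. Pads are 16 mm wide; open, the fingers measure 119 mm over their backs; the gripper's body (75 mm by 177 mm) begins 78 mm behind the grasp point.
Start: joints at [-1.399, 0.3, 1.521, -0, 1.321, -0.067], TCP at [0.13, -0.534, 0.224] pointing down, gripper open.
Joint ranges: [-3.03, 3.03], [-0.79, 2.21], [0.23, 2.52], [-1.04, 4.18], [0, 3.07], [-2.55, 2.55]. Speed limits (rad/s): [2.22, 2.22, 2.57, 3.14, 3.14, 3.14].

### API

Orientations are given as [roll, pitch, yaw] about the fixed x, y, z axes, in that order (R = Rz(yaw) Ry(pitch) Rx(roll)).
In Python, from station import get_obs, camera, workorder gives the robot as it stands.
- The arm moves only by the tool play_rows, never from a script. Its argument "motion" is a list that holds one entry, the list of rows, each a list of 7 numbers: the shift along the tool's x, y, z as a fraction of full scale, then the turn, a rotation vector about the tool's x, y, z as a fraction of full scale, then the opening, from -1 (shut) to 1 (fully open). In form: [[[x, y, z, ax, ay, az, grip], ...]]. A call has 1 to 10 rows; each row is the pose to reach, as a shift and turn from the pose commanded when the call began, along the tool's axes at that moment, turning the shorter way round; what a row does not reach only later rows make up. Full scale, the value 1, is 0.25 m for a shift and 2 pi rad for a turn. A row lasts 1/10 s, in which the tool goes at most 50 mm and 8.59 degrees, less where a joint would pass 70% of its speed; a pose out of reach is approached as far as the arm can. A call with a number of a shift or a turn outside -1 to 1 is refused whole. A call with a gripper value outside its range is refused whole. The fingers move at their own pace and stop on an object; "grip_force" is the grip in N (left out, the last holds). Time passes only in rows, so rows that repeat a pose let the fingers close. It gives the time, the measured TCP pose, the force, the opening and the grip force at its end, in the units of the state.
- get_obs(): the state, without advancing time (a new reading comes with each control period).
- camera(name): name is "scene" or "top" or "wrist"; returns a dict with "frame" (400x640x3 uint8, red, green, blue), "z_map" (400x640 float32, m along the optical axis (not along the pixel's ray), 0 where there is no reading), "camera_matrix" (3x3 intrinsics, pixels), "T" (4x4, takes a point from camera to world coordinates); the wrist camera has in their place "T_tool_cam" (4x4, takes a point from camera to tool coordinates, whose origin is the TCP and whose axes are the flange's). Camera axes: x right, y up, looking along -z (the intrinsics and any distortion apply to the point x, -y, -z); pixel columns grow to the right and rows downward; lengths in m; the calibration is good to about 2 mm. A picture is of the moment at which its call begins: read the wrist's pose just before it.
- workorder.hand_in(): hands the job in; it is judged then, once.
The state is a dict: "time_s": time; "qpos": joint angles; "joint_vel": joint speeds; "tau": joint torques, N m; "ee_pos": TCP position; "eef_rot": TCP orientation; "force": force on the tool from outside, world axes, zero at the start; "moment": the same for the moment, N m; "grip_width": finger opening in m; "grip_force": force on a finger pad.
Only numpy, scipy, OpenCV 4.12 (cv2) and the standard library are available. Lean on these libraries where they do the work, as an engineer would, in place of code of your own. Each camera call takes 0.05 s, during which the arm holds its last target. There are 200 camera calls.

## Working session

There is one attempt and no reset: what is moved stays moved. The work goes in short steps, Python scripts to look and compute and a tool call to move; the robot and the scene stay as the last step left them, time stands still between calls to the robot, and variables do not carry over. Pictures are saved under pics/ and viewed, at most 14 in all, crops included, and the job is handed in when it is done.

Besides the shell and the picture viewer there is one more tool, called after "Emit:" as name(argument=value, ...), one argument or row to a line, values as JSON. play_rows: Moves the arm, as the interface text tells. Its arguments: {"type":"object","properties":{"motion":{"type":"array"},"grip_force":{"type":"number"}},"required":["motion"]}

```bash
mkdir -p pics; ls; python3 - <<'E'
from station import get_obs, camera
import cv2,numpy as np
o=get_obs();print(o)
for n in ("top","scene"):
    c=camera(n);cv2.imwrite(f"pics/{n}0.png",c["frame"][:,:,::-1]);np.savez(f"{n}0.npz",**c)
    print(n,c["camera_matrix"],c["T"], (c["z_map"]>0).mean())
E
```

```text
pics
{'time_s': 0.0, 'qpos': array([-1.39861585e+00,  3.00512477e-01,  1.52160959e+00, -3.67564262e-05,
        1.32069756e+00, -6.66267202e-02]), 'joint_vel': array([ 0.00090531,  0.00258715, -0.00136722, -0.00088093, -0.00206026,
        0.00119391]), 'tau': array([ 1.16898968e-04, -5.31804264e+01, -3.52738667e+01,  7.08943186e-02,
        2.44784314e-02, -5.78338904e-05]), 'ee_pos': array([ 0.1300299 , -0.53414841,  0.22385156]), 'eef_rot': array([-3.14036603e+00, -4.61661146e-05,  2.38816285e-01]), 'force': array([-0.3287013,  0.0328926, -0.1091633]), 'moment': array([-0.00551633,  0.03605195, -0.00817152]), 'grip_force': 0.0, 'grip_width': 0.0941867771029535}
top [[395.66738966   0.         321.23623614]
 [  0.         395.66738966 195.01070772]
 [  0.           0.           1.        ]] [[-3.18437353e-03  9.95534046e-01 -9.43494737e-02  4.72509166e-01]
 [-9.99382943e-01  1.32140154e-04  3.51242936e-02  4.58041329e-02]
 [ 3.49798974e-02  9.44031036e-02  9.94919324e-01  9.42800956e-01]
 [ 0.00000000e+00  0.00000000e+00  0.00000000e+00  1.00000000e+00]] 0.995984375
scene [[366.56454242   0.         313.10520191]
 [  0.         366.56454242 196.81188573]
 [  0.           0.           1.        ]] [[ 0.68275493 -0.52039954  0.51286453  1.03068717]
 [ 0.73064459  0.48825205 -0.4772509  -0.41609727]
 [-0.00204601  0.7005671   0.7135836   0.77706447]
 [ 0.          0.          0.          1.        ]] 0.996171875
```

View pics/top0.png

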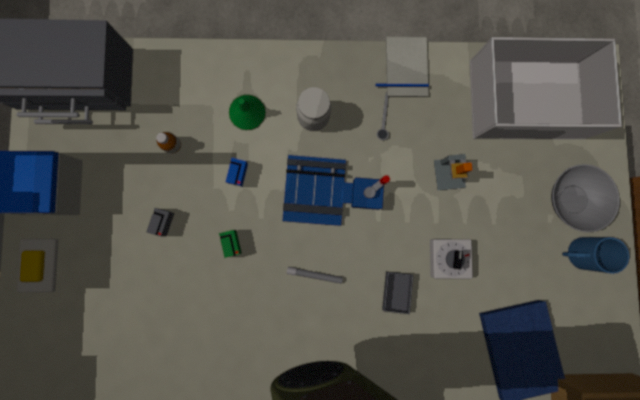

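View pics/scene0.png

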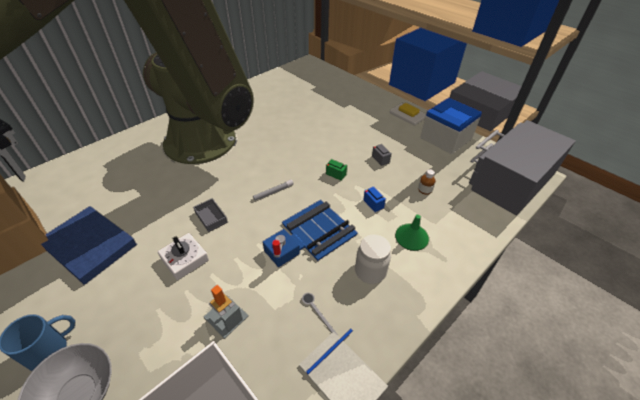

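The top view shows three boxes: grey (160,222), green (231,243) and blue (236,172). The vise is at (315,190) with its crank at (380,185), the fork at (455,170) and the timer at (453,258). I'll enlarge the views next and measure.

```bash
cat > h.py <<'E'
import numpy as np,cv2
from station import get_obs,camera
from scipy.spatial.transform import Rotation as Rn
def Ttool(o=None):
    o=o or get_obs();T=np.eye(4);T[:3,:3]=Rn.from_euler('xyz',o['eef_rot']).as_matrix();T[:3,3]=o['ee_pos'];return T
def grab(n,save=None):
    T=Ttool() if n=='wrist' else None
    c=dict(camera(n))
    if n=='wrist': c['T']=T@c['T_tool_cam']
    if save: cv2.imwrite(save,c['frame'][:,:,::-1])
    return c
def cloud(c):
    K=c['camera_matrix'];z=c['z_map'];v,u=np.mgrid[:400,:640]
    P=np.stack([(u-K[0,2])/K[0,0]*z,-(v-K[1,2])/K[1,1]*z,-z],-1)
    return P@c['T'][:3,:3].T+c['T'][:3,3]
def ray(c,u,v,h):
    K=c['camera_matrix'];d=c['T'][:3,:3]@np.array([(u-K[0,2])/K[0,0],-(v-K[1,2])/K[1,1],-1]);p=c['T'][:3,3]
    return p+d*(h-p[2])/d[2]
def hsv(c): return cv2.cvtColor(np.ascontiguousarray(c['frame']),cv2.COLOR_RGB2HSV)
def to_rows(goal,yaw):
    "shift fractions & turn fraction for tool-down goal, from the measured pose"
    T=Ttool();d=T[:3,:3].T@(np.array(goal)-T[:3,3])/.25
    R=Rn.from_euler('xyz',[np.pi,0,yaw]).as_matrix()
    r=Rn.from_matrix(T[:3,:3].T@R).as_rotvec()/(2*np.pi)
    return np.round(d,4),np.round(r,4)
E
python3 - <<'E'
from h import *
c=dict(np.load('top0.npz'));s=dict(np.load('scene0.npz'))
P=cloud(c);f=c['frame'][:,:,::-1]
a=cv2.resize(f[140:260,140:400],None,fx=3,fy=3,interpolation=cv2.INTER_CUBIC)
cv2.imwrite('pics/topcrop.png',a)
fs=s['frame'][:,:,::-1];cv2.imwrite('pics/scrop.png',cv2.resize(fs[130:290,150:410],None,fx=3,fy=3,interpolation=cv2.INTER_CUBIC))
for n,(u,v) in dict(table=(300,240),grey=(160,218),green=(231,240),blue=(236,169),hous=(368,195),crank=(383,181),timer=(440,245),bottle=(166,140)).items(): print(n,P[v,u].round(4))
for n,(u0,u1,v0,v1,lo,hi) in dict(grey=(140,180,200,242,.03,.06),green=(215,246,225,262,.03,.06),blue=(222,252,153,190,.03,.06)).items():
    q=P[v0:v1,u0:u1].reshape(-1,3);zz=q[:,2];q=q[(zz>lo)&(zz<hi)]
    print(n,len(q),q[:,2].mean().round(4),np.percentile(q[:,2],[5,95]).round(4));r=cv2.minAreaRect((q[:,:2]*1000).astype(np.float32));print(r)
E
```

```text
table [0.455  0.0631 0.0009]
grey [0.506  0.3754 0.0442]
green [0.4564 0.2174 0.0407]
blue [0.618  0.2092 0.0393]
hous [ 0.5565 -0.0912  0.0573]
crank [ 0.5838 -0.119   0.0925]
timer [ 0.443  -0.2592  0.0361]
bottle [0.6771 0.3579 0.0724]
grey 440 0.0397 [0.0347 0.0432]
((496.7927551269531, 382.1196594238281), (35.696956634521484, 58.1182861328125), 73.7943344116211)
green 422 0.0399 [0.0354 0.0432]
((447.9286193847656, 222.52377319335938), (57.73018264770508, 35.05515670776367), 13.706910133361816)
blue 402 0.0398 [0.0353 0.0432]
((611.9776000976562, 210.3169403076172), (34.79563522338867, 57.792823791503906), 76.65148162841797)
```

View pics/topcrop.png

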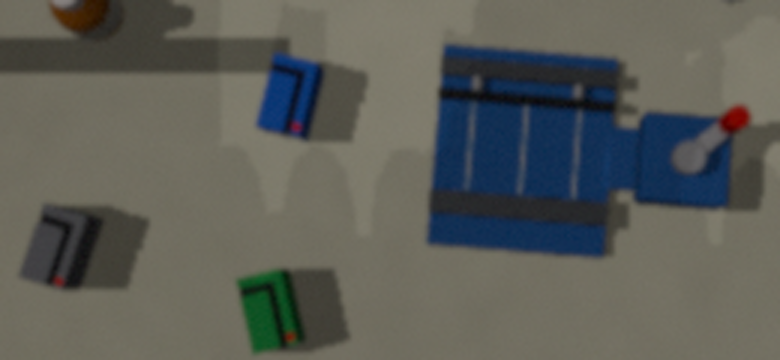

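View pics/scrop.png

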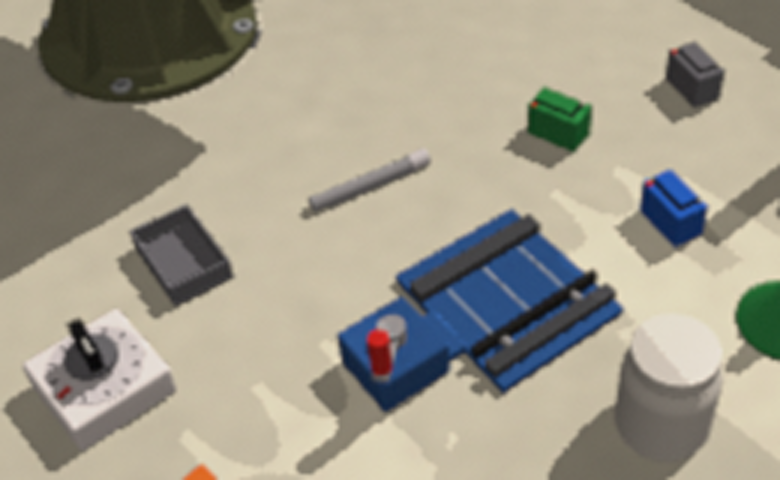

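All three boxes stand upright, with their red dots on the robot's side and yaws of about -16, +14 and -13 degrees. Next I'll get the fixtures from the top view.

```bash
python3 - <<'E'
from h import *
c=dict(np.load('top0.npz'));P=cloud(c);H=hsv(c)
def reg(n,m,lo,hi,box):
    u0,u1,v0,v1=box;k=np.zeros((400,640),bool);k[v0:v1,u0:u1]=1
    k&=m&(P[...,2]>lo)&(P[...,2]<hi);q=P[k];print(n,len(q),q.mean(0).round(4),cv2.minAreaRect((q[:,:2]*1000).astype(np.float32)))
T=np.ones((400,640),bool);blue=(H[...,0]>95)&(H[...,0]<125)&(H[...,1]>120)
reg('vise bed+jaws',T,.006,.03,(275,350,145,235))
reg('jaws',T,.019,.03,(275,345,145,185));reg('jaw fixed',T,.019,.03,(275,345,195,235))
reg('housing',blue,.038,.05,(346,395,165,220))
reg('red',((H[...,0]<8)|(H[...,0]>172))&(H[...,1]>150),.07,.11,(360,400,165,200))
reg('timer',T,.03,.04,(425,480,230,285));reg('knobbar',T,.065,.085,(430,475,240,275))
reg('orange',(H[...,0]>5)&(H[...,0]<20)&(H[...,1]>170),.1,.13,(435,490,145,190))
reg('fork arms',T,.055,.066,(430,485,145,195))
print('vise view',to_rows([.56,.06,.30],np.pi/2))
c=camera('wrist');print(c['T_tool_cam'].round(4),c['camera_matrix'])
E
```

```text
vise bed+jaws 4071 [0.5713 0.0275 0.014 ] ((567.83642578125, 30.820404052734375), (170.8296356201172, 170.39743041992188), 85.68370056152344)
jaws 567 [0.6246 0.0267 0.0224] ((623.6646728515625, 26.689682006835938), (137.09971618652344, 33.363563537597656), 85.39451599121094)
jaw fixed 460 [0.5267 0.0338 0.0228] ((526.870361328125, 33.58792495727539), (138.707763671875, 18.172536849975586), 85.4107437133789)
housing 635 [ 0.5591 -0.0897  0.0429] ((562.3786010742188, -93.6700439453125), (67.7215805053711, 67.1228256225586), 85.81986236572266)
red 56 [ 0.5872 -0.1229  0.0925] ((588.1547241210938, -124.3587646484375), (13.821096420288086, 15.890153884887695), 46.1306037902832)
timer 1184 [ 0.4112 -0.2859  0.0353] ((410.89990234375, -288.779541015625), (90.27204132080078, 86.9101791381836), 89.754638671875)
knobbar 122 [ 0.4109 -0.2875  0.0729] ((411.1499938964844, -288.08062744140625), (14.069209098815918, 40.28145217895508), 86.16613006591797)
orange 90 [ 0.6111 -0.2946  0.114 ] ((611.2122802734375, -296.7446594238281), (18.087177276611328, 17.07289695739746), 0.9123123288154602)
fork arms 198 [ 0.6288 -0.294   0.0629] ((620.9750366210938, -297.95965576171875), (55.83762741088867, 40.87772750854492), 5.84446907043457)
vise view (array([ 2.2332, -1.9029, -0.3021]), array([-1.00e-04, -1.00e-04, -2.12e-01]))
[[ 1.000e-04  9.691e-01  2.466e-01  7.140e-02]
 [ 1.000e+00 -2.000e-04  4.000e-04  3.000e-04]
 [ 5.000e-04  2.466e-01 -9.691e-01 -1.597e-01]
 [ 0.000e+00  0.000e+00  0.000e+00  1.000e+00]] [[334.60060031   0.         318.80195452]
 [  0.         334.60060031 200.59033727]
 [  0.           0.           1.        ]]
```

Emit:
play_rows(
  motion=[
    [[0.2,-0.16,-0.1,0,0,0,1],[0.4,-0.32,-0.1,0,0,0,1],[0.6,-0.48,-0.1,0,0,0,1],[0.744,-0.634,-0.1,0,0,0,1],[0.744,-0.634,-0.1,0,0,0,1]],
  ],
)

```text
time_s: 0.65
ee_pos: [0.274, -0.3345, 0.2494]
eef_rot: [-3.142, -0.0, 0.239]
force: [1.1, -1.3, -0.5]
grip_width: 0.0938
grip_force: 0.0
```

Emit:
play_rows(
  motion=[
    [[0.2,-0.16,-0.1,0,0,0,1],[0.4,-0.32,-0.1,0,0,0,1],[0.6,-0.48,-0.1,0,0,0,1],[0.744,-0.634,-0.1,0,0,0,1],[0.744,-0.634,-0.1,0,0,0,1]],
  ],
)

```text
time_s: 1.15
ee_pos: [0.4173, -0.1363, 0.2745]
eef_rot: [3.141, -0.0, 0.239]
force: [0.6, -1.2, 0.1]
grip_width: 0.0944
grip_force: 0.0
```

Emit:
play_rows(
  motion=[
    [[0.2,-0.16,-0.1,0,0,-0.02,1],[0.4,-0.32,-0.1,0,0,-0.04,1],[0.6,-0.48,-0.1,0,0,-0.06,1],[0.744,-0.634,-0.1,0,0,-0.084,1],[0.744,-0.634,-0.1,0,0,-0.108,1],[0.744,-0.634,-0.1,0,0,-0.13,1],[0.744,-0.634,-0.1,0,0,-0.15,1],[0.744,-0.634,-0.1,0,0,-0.17,1],[0.744,-0.634,-0.1,0,0,-0.19,1],[0.744,-0.634,-0.1,0,0,-0.2,1]],
  ],
)

```text
time_s: 2.15
ee_pos: [0.5597, 0.0597, 0.2992]
eef_rot: [-3.141, 0.0, 1.5]
force: [0.8, 0.4, 0.3]
grip_width: 0.0939
grip_force: 0.0
```

```bash
python3 - <<'E'
from h import *
o=get_obs();print(o['time_s'],o['ee_pos'],o['eef_rot'],o['qpos'])
c=grab('wrist','pics/w1.png');P=cloud(c);H=hsv(c);np.savez('w1.npz',**c)
def reg(n,k):
    q=P[k];print(n,len(q),q.mean(0).round(4),cv2.minAreaRect((q[:,:2]*1000).astype(np.float32)))
X,Y,Z=P[...,0],P[...,1],P[...,2]
reg('fixjaw',(Z>.019)&(Z<.03)&(X<.545)&(X>.49)&(abs(Y-.03)<.09))
reg('mjaw',(Z>.019)&(Z<.03)&(X>.58)&(X<.66)&(abs(Y-.03)<.09))
red=((H[...,0]<8)|(H[...,0]>172))&(H[...,1]>150)
reg('red',red&(Z>.085)&(Y<-.05));reg('hous',(Z>.035)&(Z<.05)&(abs(Y+.094)<.05)&(abs(X-.56)<.05))
print(to_rows([.448,.2225,.25],1.81))
E
```

```text
2.15 [0.55970974 0.05965927 0.29915676] [-3.14099566e+00  6.92583212e-05  1.50038364e+00] [ 4.11211664e-02  2.84862469e-01  1.36815232e+00 -2.38941198e-06
  1.48917885e+00  1.11534065e-01]
fixjaw 1421 [0.5271 0.0339 0.0214] ((526.9496459960938, 21.511905670166016), (31.44826316833496, 162.731689453125), 1.3849034309387207)
mjaw 1650 [0.6246 0.0286 0.0209] ((623.37939453125, 25.833110809326172), (139.31903076171875, 33.28214645385742), 85.54216766357422)
red 0 [nan nan nan] ((0.0, 0.0), (0.0, 0.0), 0.0)
hous 1900 [ 0.5611 -0.0883  0.0412] ((563.440673828125, -95.00213623046875), (70.77547454833984, 70.404541015625), 85.44749450683594)
(array([ 0.6194, -0.4901,  0.1969]), array([-0.0001, -0.    , -0.0489]))<stdin>:5: RuntimeWarning: Mean of empty slice.
  ret = um.true_divide(
```

View pics/w1.png

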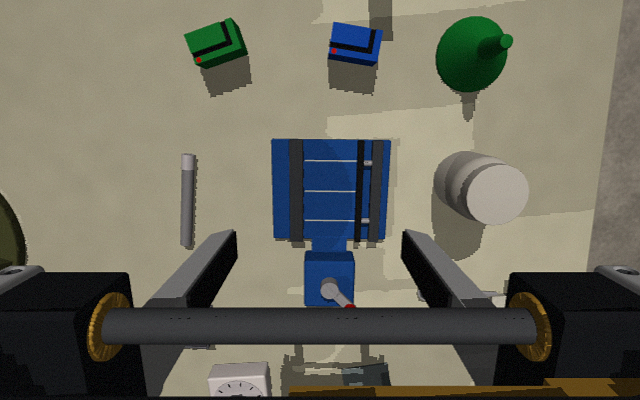

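The wrist view shows the vise square at (330,190), green at (215,45), blue at (355,45) and the crank at (335,290). Before the green grasp I'll refine the boxes from this view.

```bash
cat >> h.py <<'E'
def boxes(c,P=None):
    P=cloud(c) if P is None else P;H=hsv(c);S=H[...,1];h=H[...,0];Z=P[...,2];out={}
    g0=dict(green=(h>50)&(h<75)&(S>120),blue=(h>100)&(h<125)&(S>120))
    for n,m in g0.items():
        k=(m|(H[...,2]<60))&(Z>.033)&(Z<.047)
        q=P[m&(Z>.036)&(Z<.046)]
        if n=='green': q=q[q[:,0]<.62]
        if n=='blue': q=q[q[:,1]>.12]
        if len(q)<50: continue
        ce=np.median(q[:,:2],0);k=(np.hypot(P[...,0]-ce[0],P[...,1]-ce[1])<.045)&(Z>.034)&(Z<.047)
        out[n]=rect(P[k])
    return out
def rect(q):
    (cx,cy),(w,hh),a=cv2.minAreaRect((q[:,:2]*1000).astype(np.float32))
    if w<hh: a-=90
    a=(a+90)%180-90
    return [round(float(t),2) for t in (cx,cy,max(w,hh),min(w,hh),a)]
E
python3 - <<'E'
from h import *
print(boxes(dict(np.load('w1.npz'))));print(boxes(dict(np.load('top0.npz'))))
E
```

```text
{'green': [447.63, 222.49, 58.49, 34.45, 14.16], 'blue': [612.02, 210.21, 58.14, 34.34, -12.98]}
{'green': [447.93, 222.52, 57.73, 35.06, 13.71], 'blue': [612.07, 210.32, 57.69, 34.68, -13.12]}
```

Emit:
play_rows(
  motion=[
    [[0.2,-0.15,0.08,0,0,-0.02,1],[0.4,-0.3,0.12,0,0,-0.04,1],[0.55,-0.43,0.16,0,0,-0.049,1],[0.619,-0.49,0.197,0,0,-0.049,1],[0.619,-0.49,0.197,0,0,-0.049,1]],
  ],
)

```text
time_s: 2.7
ee_pos: [0.4463, 0.2261, 0.2488]
eef_rot: [-3.139, -0.0, 1.806]
force: [0.3, -0.2, 0.2]
grip_width: 0.094
grip_force: 0.0
```

```bash
python3 - <<'E'
from h import *
c=grab('wrist');print(boxes(c));c=grab('top');b=boxes(c);print(b)
print(get_obs()['ee_pos'])
print(to_rows([.448,.2225,.035],1.81))
E
```

```text
{'green': [447.49, 222.56, 57.67, 34.3, 14.08], 'blue': [611.85, 210.29, 59.49, 34.16, -13.14]}
{'green': [447.96, 222.53, 57.8, 34.74, 13.76], 'blue': [612.28, 210.43, 58.31, 34.69, -12.72]}
[0.44885002 0.22374383 0.25015233]
(array([-0.0039, -0.0043,  0.8606]), array([-0.    ,  0.    , -0.0009]))
```

Emit:
play_rows(
  motion=[
    [[-0.004,-0.004,0.2,0,0,0,1],[-0.004,-0.004,0.4,0,0,0,1],[-0.004,-0.004,0.55,0,0,0,1],[-0.004,-0.004,0.7,0,0,0,1],[-0.004,-0.004,0.78,0,0,0,1],[-0.004,-0.004,0.83,0,0,0,1],[-0.004,-0.004,0.86,0,0,0,1],[-0.004,-0.004,0.86,0,0,0,0],[-0.004,-0.004,0.86,0,0,0,-0.5],[-0.004,-0.004,0.86,0,0,0,-1]],
  ],
  grip_force=20,
)

```text
time_s: 3.8
ee_pos: [0.4491, 0.2221, 0.0362]
eef_rot: [3.14, -0.0, 1.803]
force: [-0.1, 0.5, 0.3]
grip_width: 0.0733
grip_force: 0.0
```

Emit:
play_rows(
  motion=[
    [[0,0,0,0,0,0,-1],[0,0,0,0,0,0,-1],[0,0,-0.03,0,0,0,-1],[0,0,-0.1,0,0,0,-1],[0,0,-0.2,0,0,0,-1],[0,0,-0.32,0,0,0,-1],[0,0,-0.42,0,0,0,-1],[0,0,-0.46,0,0,0,-1],[0,0,-0.46,0,0,0,-1]],
  ],
)

```text
time_s: 4.7
ee_pos: [0.4489, 0.2221, 0.1513]
eef_rot: [3.139, -0.0, 1.803]
force: [-0.4, -0.3, -1.6]
grip_width: 0.058
grip_force: 20.0
```

```bash
cat >> h.py <<'E'
V=np.array([.573,.030]);YV=-.0785
def vis(x,y): 
    c,s=np.cos(YV),np.sin(YV);return V+[c*x-s*y,s*x+c*y]
E
python3 - <<'E'
from h import *
o=get_obs();print(o['grip_width'],o['grip_force'],o['ee_pos'],o['force'])
c=grab('wrist');P=cloud(c);H=hsv(c);h=H[...,0];m=(h>50)&(h<75)&(H[...,1]>120)&(np.hypot(P[...,0]-o['ee_pos'][0],P[...,1]-o['ee_pos'][1])<.06);q=P[m]
print(np.percentile(q,[2,98],axis=0));g=vis(-7,0)
for y in (-.042,0,.042): print(y,vis(-.007,y))
print(to_rows([*vis(-.007,-.042),.15],1.492))
E
```

```text
0.05799621748548464 19.98258713632822 [0.44892678 0.2221133  0.1513011 ] [-0.39812638 -0.28086594 -1.56904074]
[[0.41876297 0.20521184 0.1199227 ]
 [0.47675597 0.24527376 0.1982659 ]]
-0.042 [ 0.56272794 -0.01132172]
0 [0.56602156 0.03054894]
0.042 [0.56931517 0.0724196 ]
(array([-1.0131e+00,  2.3000e-01, -2.0000e-04]), array([ 0.    , -0.    ,  0.0495]))
```

Emit:
play_rows(
  motion=[
    [[-0.1,0.02,0,0,0,0,-1],[-0.25,0.06,0,0,0,0,-1],[-0.4,0.1,0,0,0,0,-1],[-0.55,0.13,0,0,0,0.01,-1],[-0.7,0.16,0,0,0,0.02,-1],[-0.83,0.19,0,0,0,0.035,-1],[-0.93,0.212,0,0,0,0.0495,-1],[-1,0.23,0,0,0,0.0495,-1],[-1,0.23,0,0,0,0.0495,-1],[-1,0.23,0,0,0,0.0495,-1]],
  ],
)

```text
time_s: 5.75
ee_pos: [0.5617, -0.0076, 0.1493]
eef_rot: [-3.14, -0.0, 1.494]
force: [-0.3, 0.4, -0.5]
grip_width: 0.0577
grip_force: 20.0
```

```bash
python3 - <<'E'
from h import *
print(to_rows([*vis(-.007,-.042),.0465],1.492))
E
```

```text
(array([-0.0144,  0.006 ,  0.4112]), array([-0.0002, -0.    ,  0.0004]))
```

Emit:
play_rows(
  motion=[
    [[-0.008,0.003,0.1,0,0,0,-1],[-0.0144,0.006,0.2,0,0,0,-1],[-0.0144,0.006,0.28,0,0,0,-1],[-0.0144,0.006,0.34,0,0,0,-1],[-0.0144,0.006,0.37,0,0,0,-1],[-0.0144,0.006,0.39,0,0,0,-1],[-0.0144,0.006,0.4,0,0,0,-1],[-0.0144,0.006,0.407,0,0,0,-1],[-0.0144,0.006,0.411,0,0,0,-1],[-0.0144,0.006,0.411,0,0,0,-1]],
  ],
)

```text
time_s: 6.75
ee_pos: [0.5635, -0.0118, 0.0477]
eef_rot: [3.141, -0.0, 1.492]
force: [-0.5, -0.3, -1.1]
grip_width: 0.058
grip_force: 20.0
```

Emit:
play_rows(
  motion=[
    [[0,0,0,0,0,0,-1],[0,0,0,0,0,0,0.3],[0,0,0,0,0,0,0.5],[0,0,0,0,0,0,1],[0,0,0,0,0,0,1],[0,0,-0.1,0,0,0,1],[0,0,-0.25,0,0,0,1],[0,0,-0.4,0,0,0,1],[0,0,-0.6,0,0,0,1],[0,0,-0.7,0,0,0,1]],
  ],
)

```text
time_s: 7.75
ee_pos: [0.564, -0.0118, 0.2268]
eef_rot: [3.137, -0.0, 1.492]
force: [-0.9, -0.1, -0.3]
grip_width: 0.0938
grip_force: 0.0
```

```bash
python3 - <<'E'
from h import *
c=grab('top');P=cloud(c);print(boxes(c))
c=grab('wrist','pics/w2.png');P=cloud(c);b=boxes(c);print(b)
H=hsv(c);m=(H[...,0]>50)&(H[...,0]<75)&(H[...,1]>120)&(abs(P[...,1]+.01)<.04)&(P[...,2]>.044);q=P[m];print(len(q),rect(q),np.median(q[:,2]),vis(-.007,-.042))
print(b and to_rows([.612,.2103,.15],1.571-.2285))
E
```

```text
{'blue': [612.19, 210.16, 58.34, 34.74, -13.57]}
{'green': [563.67, -7.83, 57.56, 27.69, -3.62]}
1983 [570.53, -4.01, 143.69, 50.28, -4.52] 0.049616819750601115 [ 0.56272794 -0.01132172]
(array([0.9007, 0.1177, 0.307 ]), array([ 0.0011, -0.0001,  0.0239]))
```

View pics/w2.png

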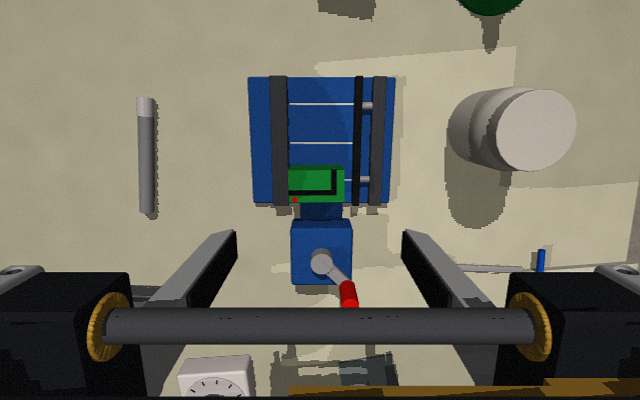

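Green sits in the slot, square, at (317,185). Blue is next.

Emit:
play_rows(
  motion=[
    [[0.1,0.01,0,0,0,0,1],[0.28,0.03,0,0,0,0.01,1],[0.46,0.06,0.05,0,0,0.02,1],[0.64,0.08,0.12,0,0,0.024,1],[0.8,0.1,0.2,0,0,0.024,1],[0.88,0.118,0.28,0,0,0.024,1],[0.9,0.118,0.307,0,0,0.024,1],[0.9,0.118,0.307,0,0,0.024,1],[0.9,0.118,0.307,0,0,0.024,1]],
  ],
)

```text
time_s: 8.75
ee_pos: [0.6105, 0.2091, 0.1464]
eef_rot: [3.141, -0.0, 1.341]
force: [-0.4, 0.8, -1.3]
grip_width: 0.0941
grip_force: 0.0
```

```bash
python3 - <<'E'
from h import *
print(boxes(grab('wrist')));c=grab('top');print(boxes(c))
print(to_rows([.612,.2103,.035],1.340))
E
```

```text
{'blue': [612.16, 210.44, 58.02, 34.35, -13.22]}
{}
(array([0.0057, 0.003 , 0.4478]), array([ 0.0002, -0.0001,  0.    ]))
```

Emit:
play_rows(
  motion=[
    [[0.005,0.003,0.15,0,0,0,1],[0.005,0.003,0.27,0,0,0,1],[0.005,0.003,0.36,0,0,0,1],[0.005,0.003,0.41,0,0,0,1],[0.005,0.003,0.44,0,0,0,1],[0.005,0.003,0.448,0,0,0,1],[0.005,0.003,0.448,0,0,0,0],[0.005,0.003,0.448,0,0,0,-0.5],[0.005,0.003,0.448,0,0,0,-1],[0.005,0.003,0.448,0,0,0,-1]],
  ],
  grip_force=20,
)

```text
time_s: 9.85
ee_pos: [0.6116, 0.2113, 0.0342]
eef_rot: [3.141, -0.0, 1.342]
force: [0.0, -0.0, -0.5]
grip_width: 0.0655
grip_force: 0.0
```

Emit:
play_rows(
  motion=[
    [[0,0,0,0,0,0,-1],[0,0,0,0,0,0,-1],[0,0,-0.03,0,0,0,-1],[0,0,-0.1,0,0,0,-1],[0,0,-0.2,0,0,0,-1],[0,0,-0.32,0,0,0,-1],[0,0,-0.42,0,0,0,-1],[0,0,-0.46,0,0,0,-1],[0,0,-0.46,0,0,0,-1]],
  ],
)

```text
time_s: 10.75
ee_pos: [0.6118, 0.2114, 0.15]
eef_rot: [3.14, -0.001, 1.342]
force: [0.1, -0.4, -1.9]
grip_width: 0.0579
grip_force: 20.0
```

```bash
python3 - <<'E'
from h import *
o=get_obs();print(o['grip_width'],o['grip_force'],o['ee_pos'],o['force'])
print(to_rows([*vis(-.007,0),.15],1.492))
E
```

```text
0.0579440803731954 19.99976210296154 [0.61175241 0.21138281 0.14995214] [ 0.06403938 -0.43088371 -1.89832331]
(array([-0.746 , -0.0137, -0.001 ]), array([ 0.0003, -0.0002, -0.024 ]))
```

Emit:
play_rows(
  motion=[
    [[-0.1,-0.002,0,0,0,0,-1],[-0.25,-0.004,0,0,0,-0.01,-1],[-0.4,-0.008,0,0,0,-0.02,-1],[-0.55,-0.01,0,0,0,-0.024,-1],[-0.66,-0.012,0,0,0,-0.024,-1],[-0.72,-0.0137,0,0,0,-0.024,-1],[-0.746,-0.0137,0,0,0,-0.024,-1],[-0.746,-0.0137,0,0,0,-0.024,-1],[-0.746,-0.0137,0,0,0,-0.024,-1],[-0.746,-0.0137,0,0,0,-0.024,-1]],
  ],
)

```text
time_s: 11.75
ee_pos: [0.5658, 0.0314, 0.1485]
eef_rot: [-3.141, -0.0, 1.493]
force: [-0.0, 0.1, 0.1]
grip_width: 0.058
grip_force: 20.0
```

```bash
python3 - <<'E'
from h import *
print(to_rows([*vis(-.007,0.001),.045],1.492))
E
```

```text
(array([0.0007, 0.0012, 0.4141]), array([-0.    , -0.    ,  0.0002]))
```

Emit:
play_rows(
  motion=[
    [[0,0.001,0.1,0,0,0,-1],[0,0.001,0.2,0,0,0,-1],[0,0.001,0.28,0,0,0,-1],[0,0.001,0.34,0,0,0,-1],[0,0.001,0.37,0,0,0,-1],[0,0.001,0.39,0,0,0,-1],[0,0.001,0.4,0,0,0,-1],[0,0.001,0.41,0,0,0,-1],[0,0.001,0.415,0,0,0,-1],[0,0.001,0.415,0,0,0,-1]],
  ],
)

```text
time_s: 12.75
ee_pos: [0.566, 0.0304, 0.0452]
eef_rot: [3.141, -0.0, 1.492]
force: [0.5, 0.3, -0.1]
grip_width: 0.0575
grip_force: 20.0
```

Emit:
play_rows(
  motion=[
    [[0,0,0,0,0,0,-1],[0,0,0,0,0,0,0.3],[0,0,0,0,0,0,0.5],[0,0,0,0,0,0,1],[0,0,0,0,0,0,1],[0,0,-0.1,0,0,0,1],[0,0,-0.25,0,0,0,1],[0,0,-0.4,0,0,0,1],[0,0,-0.6,0,0,0,1],[0,0,-0.7,0,0,0,1]],
  ],
)

```text
time_s: 13.75
ee_pos: [0.5666, 0.0304, 0.2243]
eef_rot: [3.137, -0.0, 1.492]
force: [0.1, 0.2, 0.4]
grip_width: 0.0935
grip_force: 0.0
```

```bash
cat >> h.py <<'E'
def inrect(P,x0,x1,y0,y1,z0,z1):
    k=(P[...,0]>x0)&(P[...,0]<x1)&(P[...,1]>y0)&(P[...,1]<y1)&(P[...,2]>z0)&(P[...,2]<z1);return P[k]
def inv(P):
    "points in vise xy frame (mm), keep z"
    c,s=np.cos(YV),np.sin(YV);d=P[...,:2]-V;return np.stack([c*d[...,0]+s*d[...,1],-s*d[...,0]+c*d[...,1],P[...,2]],-1)
E
python3 - <<'E'
from h import *
c=grab('top');P=cloud(c);q=inrect(P,.44,.56,.32,.44,.034,.047);r=rect(q);print('grey',len(q),r)
w=inv(cloud(grab('wrist')))
for y in (-.042,0): q=inrect(w,-.05,.05,y-.02,y+.02,.044,.06);print(rect(q))
print(to_rows([r[0]/1e3,r[1]/1e3,.2],np.pi/2+np.radians(r[4])))
E
```

```text
grey 419 [496.41, 382.07, 58.48, 35.43, -16.99]
[-6.68, -41.64, 57.48, 34.53, 0.98]
[-7.23, -0.57, 57.8, 33.81, -0.21]
(array([ 1.38  , -0.3928,  0.0943]), array([ 0.001 , -0.0002,  0.0347]))
```

Emit:
play_rows(
  motion=[
    [[0.1,-0.03,0,0,0,0,1],[0.28,-0.08,0,0,0,0,1],[0.45,-0.13,0.03,0,0,0,1],[0.6,-0.17,0.04,0,0,0,1],[0.75,-0.21,0.05,0,0,0,1],[0.9,-0.26,0.05,0,0,0,1]],
  ],
)

```text
time_s: 14.45
ee_pos: [0.5179, 0.2611, 0.2058]
eef_rot: [-3.14, 0.001, 1.492]
force: [-0.4, -0.2, 0.3]
grip_width: 0.094
grip_force: 0.0
```

Emit:
play_rows(
  motion=[
    [[0.15,-0.04,0,0,0,0.01,1],[0.3,-0.08,0.02,0,0,0.02,1],[0.42,-0.12,0.04,0,0,0.03,1],[0.48,-0.133,0.045,0,0,0.0347,1],[0.48,-0.133,0.045,0,0,0.0347,1],[0.48,-0.133,0.045,0,0,0.0347,1]],
  ],
)

```text
time_s: 15.05
ee_pos: [0.4949, 0.3814, 0.1953]
eef_rot: [-3.141, 0.001, 1.275]
force: [0.3, 0.2, 0.7]
grip_width: 0.0939
grip_force: 0.0
```

```bash
python3 - <<'E'
from h import *
P=cloud(grab('wrist'));q=inrect(P,.42,.58,.30,.46,.034,.047);r=rect(q);print('grey',len(q),r,get_obs()['ee_pos'])
q=P[(abs(P[...,2]-.04)<.006)&(np.hypot(P[...,0]-.4964,P[...,1]-.382)<.08)];r=rect(q);print(r)
print(to_rows([r[0]/1e3,r[1]/1e3,.035],np.pi/2+np.radians(r[4])))
E
```

```text
grey 2092 [496.53, 382.74, 58.01, 33.84, -17.05] [0.4952105  0.38108426 0.19571794]
[496.53, 382.74, 58.01, 33.84, -17.05]
(array([0.0083, 0.0033, 0.6429]), array([-0.0001,  0.0001,  0.0002]))
```

Emit:
play_rows(
  motion=[
    [[0.008,0.003,0.18,0,0,0,1],[0.008,0.003,0.34,0,0,0,1],[0.008,0.003,0.47,0,0,0,1],[0.008,0.003,0.56,0,0,0,1],[0.008,0.003,0.62,0,0,0,1],[0.008,0.003,0.642,0,0,0,1],[0.008,0.003,0.642,0,0,0,0],[0.008,0.003,0.642,0,0,0,-0.5],[0.008,0.003,0.642,0,0,0,-1],[0.008,0.003,0.642,0,0,0,-1]],
  ],
  grip_force=20,
)

```text
time_s: 16.1
ee_pos: [0.4966, 0.384, 0.0366]
eef_rot: [3.141, -0.001, 1.274]
force: [0.0, -0.1, 0.7]
grip_width: 0.0659
grip_force: 0.0
```

Emit:
play_rows(
  motion=[
    [[0,0,0,0,0,0,-1],[0,0,0,0,0,0,-1],[0,0,-0.03,0,0,0,-1],[0,0,-0.1,0,0,0,-1],[0,0,-0.2,0,0,0,-1],[0,0,-0.32,0,0,0,-1],[0,0,-0.42,0,0,0,-1],[0,0,-0.46,0,0,0,-1],[0,0,-0.46,0,0,0,-1]],
  ],
)

```text
time_s: 17.0
ee_pos: [0.4966, 0.384, 0.1519]
eef_rot: [3.14, -0.002, 1.274]
force: [-0.1, -0.0, -1.9]
grip_width: 0.0574
grip_force: 20.0
```

```bash
python3 - <<'E'
from h import *
o=get_obs();print(o['grip_width'],o['grip_force'],o['ee_pos'],o['force'])
print(to_rows([*vis(-.007,.042),.15],1.492))
c=grab('top','pics/t3.png');np.savez('t3.npz',**c);P=cloud(c);print(boxes(c))
w=inv(P)
for y in (-.042,0): q=inrect(w,-.05,.05,y-.02,y+.02,.044,.06);print(rect(q))
E
```

```text
0.05739820327758736 19.99972678720951 [0.49661115 0.38395392 0.1518871 ] [-0.0619327  -0.03844782 -1.85719497]
(array([-1.1068,  0.6422,  0.0066]), array([ 0.0002, -0.0002, -0.0346]))
{}
[-6.23, -41.79, 57.96, 33.85, 1.0]
[-6.77, -0.8, 58.27, 33.73, -0.04]
```

Emit:
play_rows(
  motion=[
    [[-0.08,0.045,0,0,0,0,-1],[-0.2,0.115,0,0,0,0,-1],[-0.33,0.19,0,0,0,0,-1],[-0.45,0.26,0,0,0,0,-1],[-0.55,0.32,0,0,0,0,-1]],
  ],
)

```text
time_s: 17.55
ee_pos: [0.5322, 0.2269, 0.1488]
eef_rot: [-3.139, 0.002, 1.274]
force: [0.2, 0.0, -0.9]
grip_width: 0.0578
grip_force: 20.0
```

Emit:
play_rows(
  motion=[
    [[-0.13,0.075,0,0,0,-0.01,-1],[-0.27,0.155,0,0,0,-0.02,-1],[-0.4,0.23,0,0,0,-0.03,-1],[-0.5,0.29,0,0,0,-0.0346,-1],[-0.55,0.32,0,0,0,-0.0346,-1],[-0.555,0.322,0,0,0,-0.0346,-1],[-0.555,0.322,0,0,0,-0.0346,-1],[-0.555,0.322,0,0,0,-0.0346,-1]],
  ],
)

```text
time_s: 18.35
ee_pos: [0.5688, 0.0739, 0.1504]
eef_rot: [-3.141, -0.0, 1.493]
force: [0.6, -0.6, -0.5]
grip_width: 0.0576
grip_force: 20.0
```

```bash
python3 - <<'E'
from h import *
print(to_rows([*vis(-.007,0.0432),.0475],1.492))
E
```

```text
(array([-0.001 ,  0.0028,  0.4118]), array([-0.0001, -0.    ,  0.0001]))
```

Emit:
play_rows(
  motion=[
    [[0,0.002,0.1,0,0,0,-1],[0,0.002,0.2,0,0,0,-1],[0,0.002,0.28,0,0,0,-1],[0,0.002,0.34,0,0,0,-1],[0,0.002,0.37,0,0,0,-1],[0,0.002,0.39,0,0,0,-1],[0,0.002,0.4,0,0,0,-1],[0,0.002,0.407,0,0,0,-1],[0,0.002,0.412,0,0,0,-1],[0,0.002,0.412,0,0,0,-1]],
  ],
)

```text
time_s: 19.35
ee_pos: [0.5697, 0.0726, 0.048]
eef_rot: [3.141, -0.0, 1.492]
force: [-0.7, 0.4, -1.2]
grip_width: 0.0575
grip_force: 20.0
```

Emit:
play_rows(
  motion=[
    [[0,0,0,0,0,0,-1],[0,0,0,0,0,0,0.3],[0,0,0,0,0,0,0.5],[0,0,0,0,0,0,1],[0,0,0,0,0,0,1],[0,0,-0.1,0,0,0,1],[0,0,-0.25,0,0,0,1],[0,0,-0.4,0,0,0,1],[0,0,-0.6,0,0,0,1],[0,0,-0.7,0,0,0,1]],
  ],
)

```text
time_s: 20.35
ee_pos: [0.5703, 0.0727, 0.2271]
eef_rot: [3.137, -0.001, 1.492]
force: [-0.8, -0.1, 0.2]
grip_width: 0.0941
grip_force: 0.0
```

```bash
python3 - <<'E'
from h import *
c=grab('top');P=cloud(c);H=hsv(c)
w=inv(P)
for y in (-.042,0,.042): q=inrect(w,-.05,.05,y-.02,y+.02,.044,.06);print(rect(q),np.median(q[:,2]))
k=((H[...,0]<8)|(H[...,0]>172))&(H[...,1]>150)&(P[...,2]>.08)&(abs(P[...,1]+.11)<.06)
q=P[k];print('handle',rect(q),q[:,2].max())
k=(P[...,2]>.038)&(P[...,2]<.048)&(H[...,0]>95)&(H[...,0]<125)&(H[...,1]>120)&(abs(P[...,1]+.094)<.05);print('hous',rect(P[k]),'grey arm?')
print(to_rows([.588,-.124,.2],1.492))
E
```

```text
[-5.62, -55.64, 57.15, 6.88, 4.24] 0.050971170112414754
[-6.84, 0.17, 55.13, 31.68, 4.5] 0.05007551545448802
[0.0, 0.0, 0.0, 0.0, 0.0] nan
handle [587.02, -123.1, 14.6, 12.75, 2.84] 0.09912544961066416
hous [562.6, -93.53, 67.28, 67.17, -4.43] grey arm?
(array([-0.7793,  0.1285,  0.1197]), array([ 0.0014, -0.0002, -0.    ]))
  return _methods._mean(a, axis=axis, dtype=dtype,
  ret = ret.dtype.type(ret / rcount)
```

Emit:
play_rows(
  motion=[
    [[-0.1,0.02,0,0,0,0,1],[-0.25,0.05,0,0,0,0,1],[-0.42,0.07,0,0,0,0,1],[-0.6,0.1,0.05,0,0,0,1],[-0.72,0.12,0.1,0,0,0,1],[-0.78,0.13,0.12,0,0,0,1],[-0.78,0.13,0.12,0,0,0,1],[-0.78,0.13,0.12,0,0,0,1]],
  ],
)

```text
time_s: 21.2
ee_pos: [0.5867, -0.1233, 0.193]
eef_rot: [3.141, -0.0, 1.492]
force: [0.1, -0.3, 0.8]
grip_width: 0.0939
grip_force: 0.0
```

```bash
python3 - <<'E'
from h import *
print(get_obs()['ee_pos'])
c=grab('wrist','pics/w4.png');P=cloud(c);H=hsv(c);w=inv(P)
for y in (-.042,0,.042): q=inrect(w,-.05,.05,y-.02,y+.02,.044,.06);print(rect(q),np.median(q[:,2]))
k=((H[...,0]<8)|(H[...,0]>172))&(H[...,1]>150)&(P[...,2]>.09)&(abs(P[...,1]+.11)<.06)
q=P[k];print('handle',rect(q),q[:,2].max())
k=(P[...,2]>.038)&(P[...,2]<.048)&(H[...,0]>95)&(H[...,0]<125)&(H[...,1]>120)&(abs(P[...,1]+.094)<.05);print('hous',rect(P[k]))
print(to_rows([.588,-.1245,.080],1.492))
E
```

```text
[ 0.58673636 -0.12333033  0.19303813]
[-6.44, -42.0, 58.08, 34.24, 0.33] 0.04920255684885655
[-7.17, -3.37, 58.04, 30.1, -0.01] 0.049116355885962804
[0.0, 0.0, 0.0, 0.0, 0.0] nan
handle [586.16, -104.38, 113.53, 91.44, -35.74] 0.35273275130281134
hous [562.69, -94.93, 69.19, 68.31, 85.56]
(array([-0.0058,  0.0047,  0.4533]), array([ 0.0001, -0.    ,  0.0001]))
  return _methods._mean(a, axis=axis, dtype=dtype,
  ret = ret.dtype.type(ret / rcount)
```

View pics/w4.png

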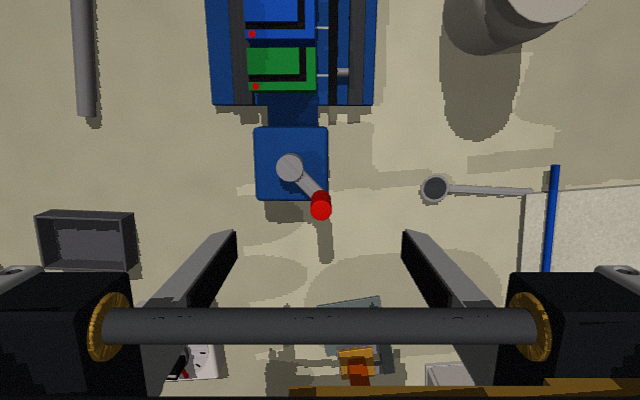

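The handle at (320,208) is right under the grasp point. Green and blue are still in the vise; I'll check grey with the other cameras while descending.

Emit:
play_rows(
  motion=[
    [[-0.005,0.004,0.15,0,0,0,1],[-0.005,0.004,0.28,0,0,0,1],[-0.005,0.004,0.38,0,0,0,1],[-0.005,0.004,0.43,0,0,0,1],[-0.005,0.004,0.453,0,0,0,1],[-0.005,0.004,0.453,0,0,0,1]],
  ],
)

```text
time_s: 21.85
ee_pos: [0.5878, -0.1252, 0.08]
eef_rot: [3.141, 0.0, 1.492]
force: [-1.0, 0.4, -0.0]
grip_width: 0.0945
grip_force: 0.0
```

```bash
python3 - <<'E'
from h import *
print(get_obs()['ee_pos'])
for n in ('top','scene'):
    c=grab(n,f'pics/{n}5.png');P=cloud(c);w=inv(P)
    for y in (-.042,0,.042):
        q=inrect(w,-.05,.05,y-.02,y+.02,.044,.06)
        if len(q): print(n,rect(q),len(q))
    q=inrect(P,.40,.65,.12,.45,.034,.047);print('stray',len(q),len(q) and rect(q))
E
```

```text
[ 0.58780729 -0.12516622  0.07995789]
top [-6.16, -41.72, 57.74, 33.88, 0.33] 381
top [-7.08, -0.83, 57.83, 33.78, -0.01] 382
top [-6.82, 40.84, 57.97, 33.92, -0.08] 382
stray 0 0
scene [-6.08, -37.44, 58.84, 30.4, 3.59] 153
scene [-6.35, 1.5, 61.99, 34.77, -0.32] 241
scene [-6.08, 43.03, 59.75, 36.75, 1.16] 231
stray 0 0
```

```bash
python3 -c "
import numpy as np
for a0,e in((.8,3.8),(3.8,6.8),(6.8,9.44)):
    a=np.minimum(a0+.3*np.arange(1,11),e);print([[round(.16*-(np.sin(t)-np.sin(a0)),3),round(.16*(np.cos(t)-np.cos(a0)),3),0,0,0,0,-1] for t in a])"
```

```text
[[np.float64(-0.028), np.float64(-0.039), 0, 0, 0, 0, -1], [np.float64(-0.043), np.float64(-0.084), 0, 0, 0, 0, -1], [np.float64(-0.044), np.float64(-0.132), 0, 0, 0, 0, -1], [np.float64(-0.031), np.float64(-0.178), 0, 0, 0, 0, -1], [np.float64(-0.005), np.float64(-0.218), 0, 0, 0, 0, -1], [np.float64(0.032), np.float64(-0.249), 0, 0, 0, 0, -1], [np.float64(0.076), np.float64(-0.267), 0, 0, 0, 0, -1], [np.float64(0.124), np.float64(-0.271), 0, 0, 0, 0, -1], [np.float64(0.171), np.float64(-0.261), 0, 0, 0, 0, -1], [np.float64(0.213), np.float64(-0.238), 0, 0, 0, 0, -1]]
[[np.float64(0.033), np.float64(0.035), 0, 0, 0, 0, -1], [np.float64(0.054), np.float64(0.077), 0, 0, 0, 0, -1], [np.float64(0.062), np.float64(0.125), 0, 0, 0, 0, -1], [np.float64(0.056), np.float64(0.172), 0, 0, 0, 0, -1], [np.float64(0.035), np.float64(0.215), 0, 0, 0, 0, -1], [np.float64(0.003), np.float64(0.251), 0, 0, 0, 0, -1], [np.float64(-0.038), np.float64(0.275), 0, 0, 0, 0, -1], [np.float64(-0.085), np.float64(0.286), 0, 0, 0, 0, -1], [np.float64(-0.132), np.float64(0.283), 0, 0, 0, 0, -1], [np.float64(-0.177), np.float64(0.266), 0, 0, 0, 0, -1]]
[[np.float64(-0.038), np.float64(-0.03), 0, 0, 0, 0, -1], [np.float64(-0.065), np.float64(-0.069), 0, 0, 0, 0, -1], [np.float64(-0.079), np.float64(-0.115), 0, 0, 0, 0, -1], [np.float64(-0.079), np.float64(-0.162), 0, 0, 0, 0, -1], [np.float64(-0.065), np.float64(-0.208), 0, 0, 0, 0, -1], [np.float64(-0.038), np.float64(-0.248), 0, 0, 0, 0, -1], [np.float64(-0.001), np.float64(-0.278), 0, 0, 0, 0, -1], [np.float64(0.043), np.float64(-0.295), 0, 0, 0, 0, -1], [np.float64(0.081), np.float64(-0.299), 0, 0, 0, 0, -1], [np.float64(0.081), np.float64(-0.299), 0, 0, 0, 0, -1]]
```

Emit:
play_rows(
  motion=[
    [[0,0,0,0,0,0,-0.3],[0,0,0,0,0,0,-1],[0,0,0,0,0,0,-1],[0,0,0,0,0,0,-1],[0,0,0,0,0,0,-1],[0,0,0,0,0,0,-1]],
  ],
  grip_force=25,
)

```text
time_s: 22.55
ee_pos: [0.5875, -0.1257, 0.0794]
eef_rot: [-3.142, -0.0, 1.492]
force: [0.6, -0.9, 0.0]
grip_width: 0.0494
grip_force: 0.0
```

Emit:
play_rows(
  motion=[
    [[0,0,0,0,0,0,-1],[0,0,0,0,0,0,-1],[0,0,0,0,0,0,-1],[0,0,0,0,0,0,-1],[0,0,0,0,0,0,-1],[0,0,0,0,0,0,-1]],
  ],
)

```text
time_s: 23.15
ee_pos: [0.5876, -0.1257, 0.0795]
eef_rot: [3.141, 0.0, 1.492]
force: [1.9, -1.5, -1.4]
grip_width: 0.0174
grip_force: 25.0
```

Emit:
play_rows(
  motion=[
    [[-0.028,-0.039,0,0,0,0,-1],[-0.043,-0.084,0,0,0,0,-1],[-0.044,-0.132,0,0,0,0,-1],[-0.031,-0.178,0,0,0,0,-1],[-0.005,-0.218,0,0,0,0,-1],[0.032,-0.249,0,0,0,0,-1],[0.076,-0.267,0,0,0,0,-1],[0.124,-0.271,0,0,0,0,-1],[0.171,-0.261,0,0,0,0,-1],[0.213,-0.238,0,0,0,0,-1]],
  ],
)

```text
time_s: 24.15
ee_pos: [0.5324, -0.068, 0.0795]
eef_rot: [3.141, 0.001, 1.492]
force: [6.4, -9.2, -4.8]
grip_width: 0.0172
grip_force: 25.0
```

Emit:
play_rows(
  motion=[
    [[0.033,0.035,0,0,0,0,-1],[0.054,0.077,0,0,0,0,-1],[0.062,0.125,0,0,0,0,-1],[0.056,0.172,0,0,0,0,-1],[0.035,0.215,0,0,0,0,-1],[0.003,0.251,0,0,0,0,-1],[-0.038,0.275,0,0,0,0,-1],[-0.085,0.286,0,0,0,0,-1],[-0.132,0.283,0,0,0,0,-1],[-0.177,0.266,0,0,0,0,-1]],
  ],
)

```text
time_s: 25.15
ee_pos: [0.595, -0.1183, 0.0794]
eef_rot: [3.141, -0.0, 1.491]
force: [-2.9, 4.7, 0.7]
grip_width: 0.0175
grip_force: 25.0
```

Emit:
play_rows(
  motion=[
    [[-0.038,-0.03,0,0,0,0,-1],[-0.065,-0.069,0,0,0,0,-1],[-0.079,-0.115,0,0,0,0,-1],[-0.079,-0.162,0,0,0,0,-1],[-0.065,-0.208,0,0,0,0,-1],[-0.038,-0.248,0,0,0,0,-1],[-0.001,-0.278,0,0,0,0,-1],[0.043,-0.295,0,0,0,0,-1],[0.081,-0.299,0,0,0,0,-1],[0.081,-0.299,0,0,0,0,-1]],
  ],
)

```text
time_s: 26.15
ee_pos: [0.5224, -0.0913, 0.0795]
eef_rot: [3.139, 0.001, 1.492]
force: [9.7, 0.9, -8.1]
grip_width: 0.0175
grip_force: 25.0
```

```bash
python3 - <<'E'
from h import *
o=get_obs();d=o['ee_pos'][:2]-[.5627,-.0946];print(o['ee_pos'],o['force'],np.hypot(*d),4*np.pi-np.arctan2(d[1],d[0])+YV)
for n in ('top','scene'):
    c=grab(n);P=cloud(c);w=inv(P)
    for y in (-.042,0,.042):
        q=inrect(w,-.05,.05,y-.02,y+.02,.044,.06)
        if len(q): print(n,rect(q),len(q))
E
```

```text
[ 0.52244666 -0.09126537  0.07953376] [ 9.65699994  0.87499764 -8.05801728] 0.04039122099977727 9.428930234773894
top [-8.3, -41.51, 58.43, 34.12, -0.57] 383
top [-8.32, -0.76, 57.79, 33.94, -0.06] 386
top [-8.27, 40.9, 57.94, 33.92, 0.23] 384
scene [-8.38, -39.29, 61.4, 34.54, -0.03] 252
scene [-8.14, 1.94, 60.58, 36.27, 1.58] 242
scene [-7.58, 43.11, 59.78, 36.15, 0.22] 226
```

Emit:
play_rows(
  motion=[
    [[0,0,0,0,0,0,-0.4],[0,0,0,0,0,0,0],[0,0,0,0,0,0,0.2],[0,0,0,0,0,0,0.2],[0,0,-0.04,0,0,0,0.2],[0,0,-0.14,0,0,0,0.3],[0,0,-0.28,0,0,0,0.5],[0,0,-0.42,0,0,0,1],[0,0,-0.5,0,0,0,1],[0,0,-0.5,0,0,0,1]],
  ],
)

```text
time_s: 27.25
ee_pos: [0.5232, -0.0914, 0.208]
eef_rot: [3.136, 0.001, 1.492]
force: [-0.3, -0.0, -0.4]
grip_width: 0.09
grip_force: 0.0
```

Emit:
play_rows(
  motion=[
    [[-0.08,0.04,-0.04,0,0,0.02,1],[-0.24,0.12,-0.1,0,0,0.042,1],[-0.4,0.2,-0.2,0,0,0.064,1],[-0.56,0.28,-0.28,0,0,0.087,1],[-0.7,0.36,-0.3,0,0,0.11,1],[-0.78,0.41,-0.3,0,0,0.133,1],[-0.79,0.42,-0.3,0,0,0.157,1],[-0.79,0.42,-0.3,0,0,0.18,1],[-0.79,0.42,-0.3,0,0,0.203,1],[-0.79,0.42,-0.3,0,0,0.226,1]],
  ],
)

```text
time_s: 28.25
ee_pos: [0.6111, -0.2964, 0.2781]
eef_rot: [-3.141, 0.002, 0.066]
force: [-0.4, -0.3, -0.6]
grip_width: 0.0942
grip_force: 0.0
```

Emit:
play_rows(
  motion=[
    [[0,0,0,0,0,0,1],[0,0,0,0,0,0,1]],
  ],
)

```text
time_s: 28.45
ee_pos: [0.6112, -0.2963, 0.2787]
eef_rot: [-3.141, 0.001, 0.076]
force: [-0.2, 0.4, -0.2]
grip_width: 0.094
grip_force: 0.0
```

```bash
python3 - <<'E'
from h import *
o=get_obs();print(o['time_s'],o['ee_pos'],o['eef_rot'])
c=grab('wrist','pics/w6.png');np.savez('w6.npz',**c);P=cloud(c);H=hsv(c)
k=(H[...,0]>5)&(H[...,0]<22)&(H[...,1]>150)&(P[...,2]>.11)&(P[...,2]<.122)&(abs(P[...,1]+.297)<.04)
q=P[k];print('orange',len(q),rect(q),q[:,2].max())
for lo,hi in((.056,.0635),(.064,.069),(.07,.2)):
    q=inrect(P,.56,.68,-.35,-.24,lo,hi);print(lo,len(q),len(q)>3 and (rect(q),q[:,2].max()))
w=inv(cloud(grab('top')))
for y in (-.042,0,.042): print(rect(inrect(w,-.05,.05,y-.02,y+.02,.044,.06)))
E
```

```text
28.45 [ 0.61116635 -0.29631754  0.27873741] [-3.14105214e+00  9.18877187e-04  7.60971727e-02]
orange 322 [611.52, -298.08, 18.22, 16.94, 4.29] 0.11755413876880899
0.056 606 ([621.25, -297.53, 56.23, 39.41, 4.55], np.float64(0.06342770842238526))
0.064 481 ([616.92, -297.98, 43.53, 33.27, 4.03], np.float64(0.06868253828880688))
0.07 441 ([611.52, -298.21, 18.49, 17.62, 3.97], np.float64(0.11755413876880899))
[-8.51, -41.5, 57.96, 34.08, -0.28]
[-8.35, -0.74, 58.14, 33.95, -0.06]
[-8.33, 40.97, 57.88, 34.08, -0.02]
```

View pics/w6.png

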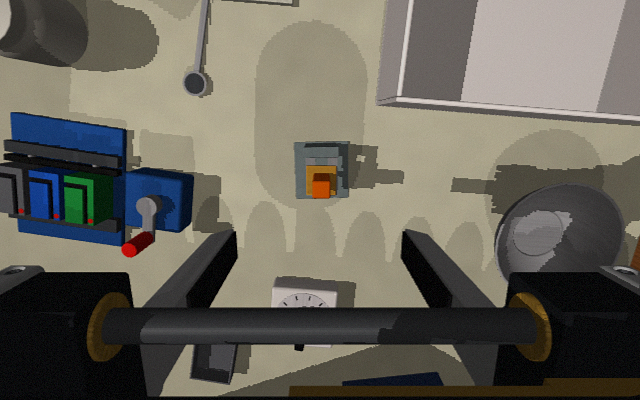

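The stylus handle is at (321,185) in the fork, with its slot towards the robot, and the three boxes are clamped on the left. Now the stylus grasp.

Emit:
play_rows(
  motion=[
    [[0.001,0.007,0.15,0,0,0,-0.1],[0.001,0.007,0.3,0,0,0,-0.1],[0.001,0.007,0.43,0,0,0,-0.1],[0.001,0.007,0.53,0,0,0,-0.1],[0.001,0.007,0.61,0,0,0,-0.1],[0.001,0.007,0.67,0,0,0,-0.1],[0.001,0.007,0.71,0,0,0,-0.1],[0.001,0.007,0.73,0,0,0,-0.1],[0.001,0.007,0.735,0,0,0,-0.1],[0.001,0.007,0.735,0,0,0,-1]],
  ],
  grip_force=20,
)

```text
time_s: 29.55
ee_pos: [0.612, -0.2982, 0.0964]
eef_rot: [3.141, -0.001, 0.072]
force: [0.3, -0.3, 0.6]
grip_width: 0.0375
grip_force: 0.0
```

Emit:
play_rows(
  motion=[
    [[0,0,0,0,0,0,-1],[0,0,0,0,0,0,-1],[0,0,0,0,0,0,-1],[0,0,0,0,0,0,-1],[0,0,0,0,0,0,-1]],
  ],
)

```text
time_s: 30.05
ee_pos: [0.6118, -0.2982, 0.0962]
eef_rot: [3.141, -0.001, 0.072]
force: [0.3, 0.3, 4.1]
grip_width: 0.018
grip_force: 20.0
```

```bash
python3 - <<'E'
from h import *
o=get_obs();print(o['ee_pos'],o['eef_rot'],o['grip_width'],o['grip_force'],o['force'])
E
```

```text
[ 0.61184942 -0.29817774  0.09617943] [ 3.14121318e+00 -6.13068901e-04  7.16490745e-02] 0.017993013372058594 19.99936670064926 [0.25704035 0.34034975 4.06963532]
```

Emit:
play_rows(
  motion=[
    [[0,0,-0.01,0,0,0,-1],[0,0,-0.04,0,0,0,-1],[0,0,-0.1,0,0,0,-1],[0,0,-0.2,0,0,0,-1],[0,0,-0.32,0,0,0,-1],[0,0,-0.44,0,0,0,-1],[0,0,-0.54,0,0,0,-1],[0,0,-0.6,0,0,0,-1],[0,0,-0.6,0,0,0,-1]],
  ],
  grip_force=35,
)

```text
time_s: 30.95
ee_pos: [0.6122, -0.2983, 0.2494]
eef_rot: [3.139, -0.004, 0.072]
force: [-0.2, -0.1, -0.3]
grip_width: 0.0178
grip_force: 35.0
```

```bash
python3 - <<'E'
from h import *
o=get_obs();print(o['ee_pos'],o['eef_rot'],o['grip_width'],o['grip_force'],o['force'])
c=grab('scene','pics/s7.png');P=cloud(c);H=hsv(c)
q=inrect(P,.58,.66,-.34,-.25,.12,.25)
k=(H[...,0]>5)&(H[...,0]<22)&(H[...,1]>150)&(P[...,2]>.1)&(np.hypot(P[...,0]-.61,P[...,1]+.298)<.05)
print(P[k].mean(0),P[k][:,2].min(),P[k][:,2].max(),q[:,2].min())
f=c['frame'][:,:,::-1];cv2.imwrite('pics/s7c.png',cv2.resize(f[200:340,140:300],None,fx=4,fy=4))
print(to_rows([*vis(-.0313,.034),.245],YV))
E
```

```text
[ 0.61220328 -0.29833653  0.24942588] [ 3.13884039 -0.0042447   0.07169254] 0.017751187316723878 34.998419880867004 [-0.19869246 -0.06508364 -0.29981305]
[ 0.61850315 -0.30014455  0.25555804] 0.21612759856777364 0.36023180174464636 0.1620511153540608
(array([-0.1644, -1.4737,  0.0066]), array([ 0.0002, -0.0003,  0.0239]))
```

View pics/s7c.png

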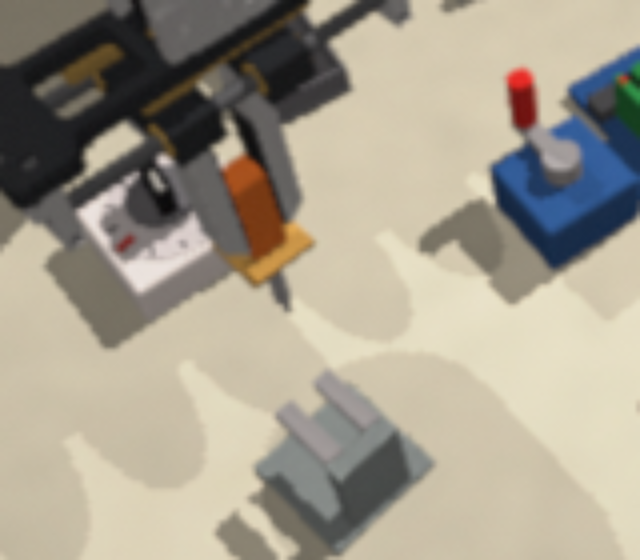

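The stylus hangs straight in the gripper, clear of the fork. Moving over the grey box's start.

Emit:
play_rows(
  motion=[
    [[-0.01,-0.08,0,0,0,0,-1],[-0.02,-0.2,0,0,0,0,-1],[-0.04,-0.34,0,0,0,0,-1],[-0.05,-0.48,0,0,0,0,-1],[-0.07,-0.62,0,0,0,0,-1],[-0.08,-0.75,0,0,0,0,-1]],
  ],
)

```text
time_s: 31.6
ee_pos: [0.5773, -0.1109, 0.2447]
eef_rot: [-3.141, 0.002, 0.072]
force: [0.8, -0.2, -0.1]
grip_width: 0.0177
grip_force: 35.0
```

Emit:
play_rows(
  motion=[
    [[-0.01,-0.14,0,0,0,0.005,-1],[-0.03,-0.28,0,0,0,0.01,-1],[-0.05,-0.42,0,0,0,0.015,-1],[-0.06,-0.55,0,0,0,0.02,-1],[-0.075,-0.65,0,0,0,0.0239,-1],[-0.084,-0.71,0,0,0,0.0239,-1],[-0.084,-0.724,0,0,0,0.0239,-1],[-0.084,-0.724,0,0,0,0.0239,-1],[-0.084,-0.724,0,0,0,0.0239,-1],[-0.084,-0.724,0,0,0,0.0239,-1]],
  ],
)

```text
time_s: 32.6
ee_pos: [0.5446, 0.0656, 0.2455]
eef_rot: [3.141, 0.0, -0.08]
force: [-0.8, -0.1, -0.8]
grip_width: 0.0178
grip_force: 35.0
```

```bash
python3 - <<'E'
from h import *
o=get_obs();print(o['ee_pos'],o['eef_rot'],o['force'])
print(to_rows([*vis(-.0313,.034),.150],YV))
w=inv(cloud(grab('top')))
for y in (-.042,0,.042):
  q=inrect(w,-.05,.05,y-.02,y+.02,.044,.06);print(len(q) and rect(q))
E
```

```text
[0.5445647  0.06556976 0.24550716] [ 3.14145242e+00  2.76644151e-04 -7.95514726e-02] [-0.75521878 -0.09744774 -0.78863606]
(array([-0.0005, -0.0031,  0.382 ]), array([ 0.    ,  0.    , -0.0002]))
0
0
0
```

Emit:
play_rows(
  motion=[
    [[0,-0.003,0.08,0,0,0,-1],[0,-0.003,0.18,0,0,0,-1],[0,-0.003,0.27,0,0,0,-1],[0,-0.003,0.34,0,0,0,-1],[0,-0.003,0.37,0,0,0,-1],[0,-0.003,0.38,0,0,0,-1],[0,-0.003,0.38,0,0,0,-1],[0,-0.003,0.38,0,0,0,-1]],
  ],
)

```text
time_s: 33.45
ee_pos: [0.5449, 0.0672, 0.1516]
eef_rot: [-3.141, -0.001, -0.079]
force: [0.1, 0.1, -0.1]
grip_width: 0.0177
grip_force: 35.0
```

```bash
python3 - <<'E'
from h import *
o=get_obs();print(o['ee_pos'],o['eef_rot'],o['force'])
print(to_rows([*vis(-.0313,.034),.132],YV))
c=grab('wrist','pics/w8.png');f=c['frame'][:,:,::-1];cv2.imwrite('pics/w8c.png',cv2.resize(f[110:330,200:440],None,fx=3,fy=2.7)[:600])
E
```

```text
[0.54487964 0.06721095 0.15162117] [-3.14140733e+00 -1.40975728e-03 -7.85817656e-02] [ 0.06653042  0.07316098 -0.10500132]
(array([-0.0015,  0.0036,  0.0785]), array([-0.    , -0.0002, -0.    ]))
```

View pics/w8c.png

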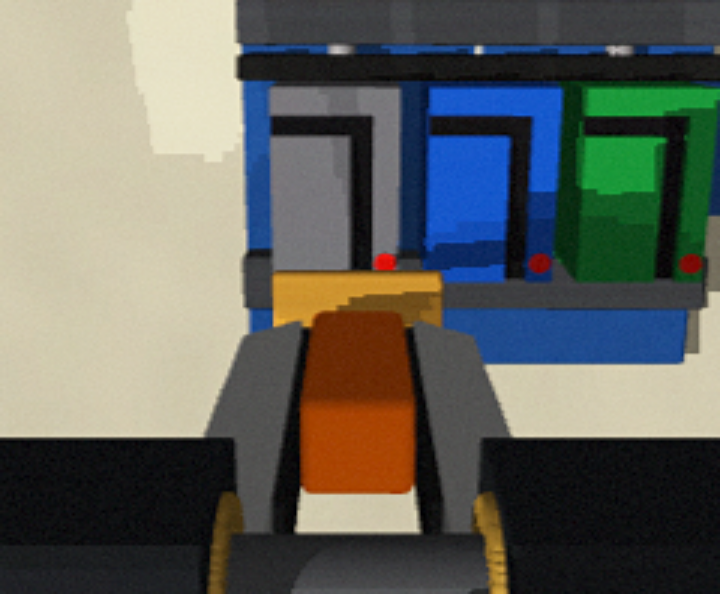

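The groove (column ~361 in the crop) lines up with the stylus (column ~358). A quick numeric check of the three grooves from this view:

```bash
python3 - <<'E'
from h import *
c=grab('wrist');H=hsv(c);v,u=np.mgrid[:400,:640]
K=c['camera_matrix'];d=np.stack([(u-K[0,2])/K[0,0],-(v-K[1,2])/K[1,1],-np.ones(u.shape)],-1)@c['T'][:3,:3].T;p=c['T'][:3,3]
P=p+d*((.050-p[2])/d[...,2])[...,None];w=inv(P)*1e3   # box top plane
dark=H[...,2]<45
for n,y in (('grey',41),('blue',-.7),('green',-41.5)):
    k=dark&(w[...,0]>-18)&(w[...,0]<3)&(abs(w[...,1]-y+7)<6);a=w[k]
    k2=dark&(w[...,0]>3)&(w[...,0]<17)&(w[...,1]>y-3)&(w[...,1]<y+14);b=w[k2]
    print(n,'groove y',np.median(a[:,1]).round(2),len(a),'leg x',np.median(b[:,0]).round(2),len(b))
print(inv(get_obs()['ee_pos'][None])*1e3)
E
```

```text
grey groove y 33.82 189 leg x 9.95 154
blue groove y -7.79 150 leg x 9.96 153
green groove y -48.45 180 leg x 9.96 154
[[-31.05315697  34.96094275 151.48668031]]
```

Emit:
play_rows(
  motion=[
    [[0,0.004,0.008,0,0,0,-1],[0,0.004,0.016,0,0,0,-1],[0,0.004,0.024,0,0,0,-1],[0,0.004,0.032,0,0,0,-1],[0,0.004,0.04,0,0,0,-1],[0,0.004,0.048,0,0,0,-1],[0,0.004,0.056,0,0,0,-1],[0,0.004,0.064,0,0,0,-1],[0,0.004,0.072,0,0,0,-1],[0,0.004,0.078,0,0,0,-1]],
  ],
)

```text
time_s: 34.55
ee_pos: [0.5444, 0.0663, 0.1311]
eef_rot: [-3.142, -0.0, -0.079]
force: [-0.6, 0.4, 0.7]
grip_width: 0.018
grip_force: 35.0
```

Emit:
play_rows(
  motion=[
    [[0,0,0,0,0,0,-1],[0,0,0,0,0,0,-1],[0,0,0,0,0,0,-1],[0,0,0,0,0,0,-1],[0,0,0,0,0,0,-1]],
  ],
)

```text
time_s: 35.05
ee_pos: [0.5444, 0.0663, 0.1313]
eef_rot: [-3.142, -0.0, -0.079]
force: [-0.8, -0.2, 0.2]
grip_width: 0.0178
grip_force: 35.0
```

```bash
python3 - <<'E'
from h import *
o=get_obs();print(inv(o['ee_pos'][None])*1e3,o['eef_rot'],o['force'],o['tau'][1:3])
print(to_rows([*vis(.0098,.0339),.132],YV))
E
```

```text
[[-31.36121392  33.94462556 131.25872891]] [-3.14156668e+00 -9.92178669e-05 -7.85046093e-02] [-0.77709259 -0.21821326  0.19346127] [-54.9029088  -32.08067179]
(array([ 0.1646,  0.0002, -0.0029]), array([-0., -0., -0.]))
```

```bash
python3 - <<'E'
from h import *
f=[]
for i in range(14): camera('scene');f.append(get_obs()['force'])
f=np.array(f);print(f.mean(0),f.std(0)/14**.5)
E
```

```text
[-0.31099918 -0.01245876  0.82356606] [0.10768416 0.1145026  0.125777  ]
```

In contact (about 1-2 N). Tracing grey.

Emit:
play_rows(
  motion=[
    [[0.004,0,0,0,0,0,-1],[0.008,0,0,0,0,0,-1],[0.012,0,0,0,0,0,-1],[0.016,0,0,0,0,0,-1],[0.02,0,0,0,0,0,-1],[0.024,0,0,0,0,0,-1],[0.028,0,0,0,0,0,-1],[0.032,0,0,0,0,0,-1],[0.036,0,0,0,0,0,-1],[0.04,0,0,0,0,0,-1]],
  ],
)

```text
time_s: 36.75
ee_pos: [0.5545, 0.0655, 0.1312]
eef_rot: [-3.142, -0.0, -0.078]
force: [-1.7, 0.2, 0.6]
grip_width: 0.0176
grip_force: 35.0
```

Emit:
play_rows(
  motion=[
    [[0.004,0,0,0,0,0,-1],[0.008,0,0,0,0,0,-1],[0.012,0,0,0,0,0,-1],[0.016,0,0,0,0,0,-1],[0.02,0,0,0,0,0,-1],[0.024,0,0,0,0,0,-1],[0.028,0,0,0,0,0,-1],[0.032,0,0,0,0,0,-1],[0.036,0,0,0,0,0,-1],[0.04,0,0,0,0,0,-1]],
  ],
)

```text
time_s: 37.75
ee_pos: [0.5644, 0.0647, 0.1312]
eef_rot: [3.142, 0.0, -0.078]
force: [-1.8, 1.0, 1.3]
grip_width: 0.0179
grip_force: 35.0
```

Emit:
play_rows(
  motion=[
    [[0.004,0,0,0,0,0,-1],[0.008,0,0,0,0,0,-1],[0.012,0,0,0,0,0,-1],[0.016,0,0,0,0,0,-1],[0.02,0,0,0,0,0,-1],[0.024,0,0,0,0,0,-1],[0.028,0,0,0,0,0,-1],[0.032,0,0,0,0,0,-1],[0.036,0,0,0,0,0,-1],[0.04,0,0,0,0,0,-1]],
  ],
)

```text
time_s: 38.75
ee_pos: [0.5744, 0.0639, 0.1312]
eef_rot: [3.142, -0.0, -0.078]
force: [-1.2, 0.8, 0.6]
grip_width: 0.018
grip_force: 35.0
```

Emit:
play_rows(
  motion=[
    [[0.004,0,0,0,0,0,-1],[0.008,0,0,0,0,0,-1],[0.012,0,0,0,0,0,-1],[0.016,0,0,0,0,0,-1],[0.02,0,0,0,0,0,-1],[0.024,0,0,0,0,0,-1],[0.028,0,0,0,0,0,-1],[0.032,0,0,0,0,0,-1],[0.036,0,0,0,0,0,-1],[0.04,0,0,0,0,0,-1]],
  ],
)

```text
time_s: 39.75
ee_pos: [0.5843, 0.0631, 0.1312]
eef_rot: [-3.142, 0.0, -0.079]
force: [-1.8, 0.2, 0.4]
grip_width: 0.0172
grip_force: 35.0
```

Emit:
play_rows(
  motion=[
    [[0.004,0,0,0,0,0,-1],[0.004,0,0,0,0,0,-1],[0.004,0,0,0,0,0,-1],[0.004,0,0,0,0,0,-1],[0.004,0,0,0,0,0,-1],[0.004,0,0,0,0,0,-1]],
  ],
)

```text
time_s: 40.35
ee_pos: [0.5854, 0.0631, 0.1313]
eef_rot: [-3.142, -0.0, -0.079]
force: [0.7, 0.5, 0.6]
grip_width: 0.0178
grip_force: 35.0
```

```bash
python3 - <<'E'
from h import *
o=get_obs();print(inv(o['ee_pos'][None])*1e3,o['eef_rot'],o['force'])
print(to_rows([*vis(.0098,.0519),.132],YV))
E
```

```text
[[  9.74783101  33.93395156 131.29224409]] [-3.14153638e+00 -4.52954214e-04 -7.85402483e-02] [0.66648694 0.47181146 0.63975517]
(array([ 0.0002, -0.0719, -0.0028]), array([-0.    , -0.0001, -0.    ]))
```

Emit:
play_rows(
  motion=[
    [[0,-0.004,0,0,0,0,-1],[0,-0.008,0,0,0,0,-1],[0,-0.012,0,0,0,0,-1],[0,-0.016,0,0,0,0,-1],[0,-0.02,0,0,0,0,-1],[0,-0.024,0,0,0,0,-1],[0,-0.028,0,0,0,0,-1],[0,-0.032,0,0,0,0,-1],[0,-0.036,0,0,0,0,-1],[0,-0.04,0,0,0,0,-1]],
  ],
)

```text
time_s: 41.35
ee_pos: [0.586, 0.0731, 0.1312]
eef_rot: [-3.142, 0.0, -0.079]
force: [-0.6, -0.7, 1.1]
grip_width: 0.0177
grip_force: 35.0
```

Emit:
play_rows(
  motion=[
    [[0,-0.004,0,0,0,0,-1],[0,-0.008,0,0,0,0,-1],[0,-0.012,0,0,0,0,-1],[0,-0.016,0,0,0,0,-1],[0,-0.02,0,0,0,0,-1],[0,-0.024,0,0,0,0,-1],[0,-0.028,0,0,0,0,-1],[0,-0.032,0,0,0,0,-1],[0,-0.032,0,0,0,0,-1],[0,-0.032,0,0,0,0,-1]],
  ],
)

```text
time_s: 42.35
ee_pos: [0.5867, 0.0812, 0.1312]
eef_rot: [-3.141, -0.0, -0.078]
force: [0.4, 0.4, 1.2]
grip_width: 0.0181
grip_force: 35.0
```

Emit:
play_rows(
  motion=[
    [[0,0,0,0,0,0,-1],[0,0,0,0,0,0,-1],[0,0,0,0,0,0,-1],[0,0,0,0,0,0,-1],[0,0,0,0,0,0,-1]],
  ],
)

```text
time_s: 42.85
ee_pos: [0.5867, 0.0811, 0.1312]
eef_rot: [-3.141, -0.0, -0.079]
force: [-0.1, 0.9, 0.7]
grip_width: 0.0177
grip_force: 35.0
```

Emit:
play_rows(
  motion=[
    [[0,0,-0.012,0,0,0,-1],[0,0,-0.024,0,0,0,-1],[0,0,-0.036,0,0,0,-1],[0,0,-0.055,0,0,0,-1],[0,0,-0.08,0,0,0,-1],[-0.02,0.05,-0.1,0,0,0,-1],[-0.06,0.14,-0.1,0,0,0,-1],[-0.1,0.25,-0.1,0,0,0,-1],[-0.14,0.34,-0.1,0,0,0,-1],[-0.164,0.401,-0.1,0,0,0,-1]],
  ],
)

```text
time_s: 43.85
ee_pos: [0.5369, -0.0175, 0.1566]
eef_rot: [3.141, -0.0, -0.08]
force: [0.1, -0.2, -0.6]
grip_width: 0.018
grip_force: 35.0
```

Emit:
play_rows(
  motion=[
    [[0,0,0,0,0,0,-1],[0,0,0,0,0,0,-1],[0,0,0,0,0,0,-1]],
  ],
)

```text
time_s: 44.15
ee_pos: [0.5382, -0.0152, 0.1563]
eef_rot: [-3.141, -0.0, -0.078]
force: [0.1, 0.4, -0.8]
grip_width: 0.0176
grip_force: 35.0
```

```bash
python3 - <<'E'
from h import *
o=get_obs();print(inv(o['ee_pos'][None])*1e3,o['eef_rot'],o['force'])
print(to_rows([*vis(-.0313,-.0484),.1312],YV))
w=inv(cloud(grab('top')))
for y in (-.042,0,.042):
  q=inrect(w,-.05,.05,y-.02,y+.02,.044,.06);print(len(q)>9 and rect(q))
E
```

```text
[[-31.13159548 -47.77743938 156.26523569]] [-3.14144104e+00 -2.19909368e-04 -7.79729010e-02] [ 0.10043444  0.43576393 -0.81304522]
(array([-0.0007,  0.0025,  0.1003]), array([-0.    , -0.    ,  0.0001]))
False
False
[-7.99, 55.22, 57.05, 5.69, 0.07]
```

Emit:
play_rows(
  motion=[
    [[-0.001,0.0025,0.02,0,0,0,-1],[-0.001,0.0025,0.036,0,0,0,-1],[-0.001,0.0025,0.05,0,0,0,-1],[-0.001,0.0025,0.058,0,0,0,-1],[-0.001,0.0025,0.066,0,0,0,-1],[-0.001,0.0025,0.074,0,0,0,-1],[-0.001,0.0025,0.082,0,0,0,-1],[-0.001,0.0025,0.09,0,0,0,-1],[-0.001,0.0025,0.096,0,0,0,-1],[-0.001,0.0025,0.1,0,0,0,-1]],
  ],
)

```text
time_s: 45.2
ee_pos: [0.5377, -0.0163, 0.1312]
eef_rot: [3.142, -0.0, -0.078]
force: [0.0, 0.6, 1.1]
grip_width: 0.0177
grip_force: 35.0
```

Emit:
play_rows(
  motion=[
    [[0,0,0,0,0,0,-1],[0,0,0,0,0,0,-1],[0,0,0,0,0,0,-1],[0,0,0,0,0,0,-1],[0,0,0,0,0,0,-1],[0,0,0,0,0,0,-1],[0,0,0,0,0,0,-1]],
  ],
)

```text
time_s: 45.9
ee_pos: [0.5376, -0.0163, 0.1312]
eef_rot: [-3.142, -0.0, -0.079]
force: [0.7, -0.3, 0.2]
grip_width: 0.0177
grip_force: 35.0
```

```bash
python3 - <<'E'
from h import *
o=get_obs();print(inv(o['ee_pos'][None])*1e3,o['eef_rot'],o['force'])
E
```

```text
[[-31.61977105 -48.94677989 131.19668658]] [-3.14155545e+00 -3.07828321e-05 -7.85265354e-02] [ 0.71457528 -0.29202927  0.23446329]
```

Emit:
play_rows(
  motion=[
    [[0.004,0,0,0,0,0,-1],[0.008,0,0,0,0,0,-1],[0.012,0,0,0,0,0,-1],[0.016,0,0,0,0,0,-1],[0.02,0,0,0,0,0,-1],[0.024,0,0,0,0,0,-1],[0.028,0,0,0,0,0,-1],[0.032,0,0,0,0,0,-1],[0.036,0,0,0,0,0,-1],[0.04,0,0,0,0,0,-1]],
  ],
)

```text
time_s: 46.9
ee_pos: [0.5477, -0.0171, 0.1312]
eef_rot: [-3.142, 0.0, -0.078]
force: [-1.3, 0.1, -0.0]
grip_width: 0.0178
grip_force: 35.0
```

Emit:
play_rows(
  motion=[
    [[0.004,0,0,0,0,0,-1],[0.008,0,0,0,0,0,-1],[0.012,0,0,0,0,0,-1],[0.016,0,0,0,0,0,-1],[0.02,0,0,0,0,0,-1],[0.024,0,0,0,0,0,-1],[0.028,0,0,0,0,0,-1],[0.032,0,0,0,0,0,-1],[0.036,0,0,0,0,0,-1],[0.04,0,0,0,0,0,-1]],
  ],
)

```text
time_s: 47.9
ee_pos: [0.5577, -0.0179, 0.1312]
eef_rot: [3.142, -0.0, -0.078]
force: [-1.8, -0.6, 1.1]
grip_width: 0.0182
grip_force: 35.0
```

Emit:
play_rows(
  motion=[
    [[0.004,0,0,0,0,0,-1],[0.008,0,0,0,0,0,-1],[0.012,0,0,0,0,0,-1],[0.016,0,0,0,0,0,-1],[0.02,0,0,0,0,0,-1],[0.024,0,0,0,0,0,-1],[0.028,0,0,0,0,0,-1],[0.032,0,0,0,0,0,-1],[0.036,0,0,0,0,0,-1],[0.04,0,0,0,0,0,-1]],
  ],
)

```text
time_s: 48.9
ee_pos: [0.5676, -0.0187, 0.1312]
eef_rot: [-3.142, 0.0, -0.078]
force: [-1.8, -0.0, 1.1]
grip_width: 0.0177
grip_force: 35.0
```

Emit:
play_rows(
  motion=[
    [[0.004,0,0,0,0,0,-1],[0.008,0,0,0,0,0,-1],[0.012,0,0,0,0,0,-1],[0.016,0,0,0,0,0,-1],[0.02,0,0,0,0,0,-1],[0.024,0,0,0,0,0,-1],[0.028,0,0,0,0,0,-1],[0.032,0,0,0,0,0,-1],[0.036,0,0,0,0,0,-1],[0.04,0,0,0,0,0,-1]],
  ],
)

```text
time_s: 49.9
ee_pos: [0.5776, -0.0195, 0.1312]
eef_rot: [3.142, 0.0, -0.078]
force: [-1.1, 0.8, 1.5]
grip_width: 0.0177
grip_force: 35.0
```

Emit:
play_rows(
  motion=[
    [[0.004,0,0,0,0,0,-1],[0.004,0,0,0,0,0,-1],[0.004,0,0,0,0,0,-1],[0.004,0,0,0,0,0,-1],[0.004,0,0,0,0,0,-1],[0.004,0,0,0,0,0,-1]],
  ],
)

```text
time_s: 50.5
ee_pos: [0.5786, -0.0196, 0.1313]
eef_rot: [3.142, -0.0, -0.079]
force: [1.9, 0.3, 1.6]
grip_width: 0.0181
grip_force: 35.0
```

```bash
python3 - <<'E'
from h import *
o=get_obs();print(inv(o['ee_pos'][None])*1e3,o['eef_rot'],o['force'])
print(to_rows([*vis(.0098,-.0304),.1312],YV))
E
```

```text
[[  9.49489888 -48.98312226 131.28783755]] [ 3.14158467e+00 -4.40670083e-04 -7.85640525e-02] [1.93720584 0.28701994 1.60015647]
(array([ 0.0012, -0.0743,  0.0004]), array([ 0.    , -0.0001, -0.    ]))
```

Emit:
play_rows(
  motion=[
    [[0.001,-0.004,0,0,0,0,-1],[0.001,-0.008,0,0,0,0,-1],[0.001,-0.012,0,0,0,0,-1],[0.001,-0.016,0,0,0,0,-1],[0.001,-0.02,0,0,0,0,-1],[0.001,-0.024,0,0,0,0,-1],[0.001,-0.028,0,0,0,0,-1],[0.001,-0.032,0,0,0,0,-1],[0.001,-0.036,0,0,0,0,-1],[0.001,-0.04,0,0,0,0,-1]],
  ],
)

```text
time_s: 51.5
ee_pos: [0.5796, -0.0095, 0.1312]
eef_rot: [-3.142, -0.0, -0.079]
force: [0.2, -1.5, 0.2]
grip_width: 0.0178
grip_force: 35.0
```

Emit:
play_rows(
  motion=[
    [[0,-0.004,0,0,0,0,-1],[0,-0.008,0,0,0,0,-1],[0,-0.012,0,0,0,0,-1],[0,-0.016,0,0,0,0,-1],[0,-0.02,0,0,0,0,-1],[0,-0.024,0,0,0,0,-1],[0,-0.028,0,0,0,0,-1],[0,-0.034,0,0,0,0,-1],[0,-0.034,0,0,0,0,-1],[0,-0.034,0,0,0,0,-1]],
  ],
)

```text
time_s: 52.5
ee_pos: [0.5802, -0.0008, 0.1312]
eef_rot: [-3.141, 0.0, -0.078]
force: [0.3, 1.3, 0.5]
grip_width: 0.018
grip_force: 35.0
```

Emit:
play_rows(
  motion=[
    [[0,0,0,0,0,0,-1],[0,0,0,0,0,0,-1],[0,0,0,0,0,0,-1],[0,0,0,0,0,0,-1],[0,0,0,0,0,0,-1]],
  ],
)

```text
time_s: 53.0
ee_pos: [0.5802, -0.0011, 0.1312]
eef_rot: [-3.142, 0.0, -0.079]
force: [0.2, 1.2, 1.3]
grip_width: 0.0175
grip_force: 35.0
```

Emit:
play_rows(
  motion=[
    [[0,0,-0.012,0,0,0,-1],[0,0,-0.024,0,0,0,-1],[0,0,-0.036,0,0,0,-1],[0,0,-0.055,0,0,0,-1],[0,0,-0.08,0,0,0,-1],[-0.02,-0.01,-0.1,0,0,0,-1],[-0.06,-0.03,-0.1,0,0,0,-1],[-0.11,-0.06,-0.1,0,0,0,-1],[-0.15,-0.08,-0.1,0,0,0,-1],[-0.164,-0.09,-0.1,0,0,0,-1]],
  ],
)

```text
time_s: 54.0
ee_pos: [0.54, 0.0253, 0.1563]
eef_rot: [-3.142, 0.0, -0.078]
force: [0.1, 1.0, -1.1]
grip_width: 0.0182
grip_force: 35.0
```

Emit:
play_rows(
  motion=[
    [[0,0,0,0,0,0,-1],[0,0,0,0,0,0,-1],[0,0,0,0,0,0,-1],[0,0,0,0,0,0,-1]],
  ],
)

```text
time_s: 54.4
ee_pos: [0.5413, 0.0243, 0.1561]
eef_rot: [3.142, 0.0, -0.079]
force: [0.1, 0.3, -0.0]
grip_width: 0.0178
grip_force: 35.0
```

```bash
python3 - <<'E'
from h import *
o=get_obs();print(inv(o['ee_pos'][None])*1e3,o['eef_rot'],o['force'])
print(to_rows([*vis(-.0313,-.0078),.1312],YV))
E
```

```text
[[-31.19967278  -8.1342951  156.07272487]] [ 3.14155511e+00  1.53953735e-04 -7.87758265e-02] [ 0.05393343  0.27274059 -0.04546509]
(array([-0.0004, -0.0013,  0.0995]), array([ 0.,  0., -0.]))
```

Now the whole blue groove.

Emit:
play_rows(
  motion=[
    [[0,-0.001,0.02,0,0,0,-1],[0,-0.001,0.036,0,0,0,-1],[0,-0.001,0.05,0,0,0,-1],[0,-0.001,0.058,0,0,0,-1],[0,-0.001,0.066,0,0,0,-1],[0,-0.001,0.074,0,0,0,-1],[0,-0.001,0.082,0,0,0,-1],[0,-0.001,0.09,0,0,0,-1],[0,-0.001,0.096,0,0,0,-1],[0,-0.001,0.1,0,0,0,-1]],
  ],
)

```text
time_s: 55.4
ee_pos: [0.5412, 0.0248, 0.1312]
eef_rot: [-3.142, -0.0, -0.078]
force: [-0.0, 0.6, 1.1]
grip_width: 0.0177
grip_force: 35.0
```

Emit:
play_rows(
  motion=[
    [[0,0,0,0,0,0,-1],[0,0,0,0,0,0,-1],[0,0,0,0,0,0,-1],[0,0,0,0,0,0,-1],[0,0,0,0,0,0,-1],[0,0,0,0,0,0,-1],[0,0,0,0,0,0,-1]],
  ],
)

```text
time_s: 56.1
ee_pos: [0.5411, 0.0248, 0.1312]
eef_rot: [-3.142, -0.0, -0.078]
force: [0.2, -0.2, 1.0]
grip_width: 0.0182
grip_force: 35.0
```

Emit:
play_rows(
  motion=[
    [[0.004,0,0,0,0,0,-1],[0.008,0,0,0,0,0,-1],[0.012,0,0,0,0,0,-1],[0.016,0,0,0,0,0,-1],[0.02,0,0,0,0,0,-1],[0.024,0,0,0,0,0,-1],[0.028,0,0,0,0,0,-1],[0.032,0,0,0,0,0,-1],[0.036,0,0,0,0,0,-1],[0.04,0,0,0,0,0,-1]],
  ],
)

```text
time_s: 57.1
ee_pos: [0.5512, 0.024, 0.1312]
eef_rot: [-3.142, -0.0, -0.079]
force: [-2.4, 0.9, 0.9]
grip_width: 0.0177
grip_force: 35.0
```

Emit:
play_rows(
  motion=[
    [[0.004,0,0,0,0,0,-1],[0.008,0,0,0,0,0,-1],[0.012,0,0,0,0,0,-1],[0.016,0,0,0,0,0,-1],[0.02,0,0,0,0,0,-1],[0.024,0,0,0,0,0,-1],[0.028,0,0,0,0,0,-1],[0.032,0,0,0,0,0,-1],[0.036,0,0,0,0,0,-1],[0.04,0,0,0,0,0,-1]],
  ],
)

```text
time_s: 58.1
ee_pos: [0.5611, 0.0232, 0.1312]
eef_rot: [-3.142, -0.0, -0.079]
force: [-0.4, 0.5, 1.0]
grip_width: 0.0177
grip_force: 35.0
```

Emit:
play_rows(
  motion=[
    [[0.004,0,0,0,0,0,-1],[0.008,0,0,0,0,0,-1],[0.012,0,0,0,0,0,-1],[0.016,0,0,0,0,0,-1],[0.02,0,0,0,0,0,-1],[0.024,0,0,0,0,0,-1],[0.028,0,0,0,0,0,-1],[0.032,0,0,0,0,0,-1],[0.036,0,0,0,0,0,-1],[0.04,0,0,0,0,0,-1]],
  ],
)

```text
time_s: 59.1
ee_pos: [0.5711, 0.0224, 0.1312]
eef_rot: [-3.142, -0.0, -0.078]
force: [-1.4, -0.3, 0.2]
grip_width: 0.0178
grip_force: 35.0
```

Emit:
play_rows(
  motion=[
    [[0.004,0,0,0,0,0,-1],[0.008,0,0,0,0,0,-1],[0.012,0,0,0,0,0,-1],[0.016,0,0,0,0,0,-1],[0.02,0,0,0,0,0,-1],[0.024,0,0,0,0,0,-1],[0.028,0,0,0,0,0,-1],[0.032,0,0,0,0,0,-1],[0.036,0,0,0,0,0,-1],[0.04,0,0,0,0,0,-1]],
  ],
)

```text
time_s: 60.1
ee_pos: [0.5811, 0.0216, 0.1312]
eef_rot: [-3.142, 0.0, -0.079]
force: [-1.6, -1.1, 0.2]
grip_width: 0.0181
grip_force: 35.0
```

Emit:
play_rows(
  motion=[
    [[0.004,0,0,0,0,0,-1],[0.004,0,0,0,0,0,-1],[0.004,0,0,0,0,0,-1],[0.004,0,0,0,0,0,-1],[0.004,0,0,0,0,0,-1],[0.004,0,0,0,0,0,-1]],
  ],
)

```text
time_s: 60.7
ee_pos: [0.5821, 0.0216, 0.1313]
eef_rot: [-3.142, -0.0, -0.079]
force: [2.0, -0.5, 1.3]
grip_width: 0.0182
grip_force: 35.0
```

```bash
python3 - <<'E'
from h import *
o=get_obs();print(inv(o['ee_pos'][None])*1e3,o['eef_rot'],o['force'])
print(to_rows([*vis(.0098,.0102),.1312],YV))
E
```

```text
[[  9.73886702  -7.70994003 131.30500459]] [-3.14156357e+00 -4.63152571e-04 -7.85248259e-02] [ 2.0047904  -0.49932871  1.27309464]
(array([ 0.0002, -0.0716,  0.0004]), array([-0.    , -0.0001, -0.    ]))
```

Emit:
play_rows(
  motion=[
    [[0,-0.004,0,0,0,0,-1],[0,-0.008,0,0,0,0,-1],[0,-0.012,0,0,0,0,-1],[0,-0.016,0,0,0,0,-1],[0,-0.02,0,0,0,0,-1],[0,-0.024,0,0,0,0,-1],[0,-0.028,0,0,0,0,-1],[0,-0.032,0,0,0,0,-1],[0,-0.036,0,0,0,0,-1],[0,-0.04,0,0,0,0,-1]],
  ],
)

```text
time_s: 61.7
ee_pos: [0.5828, 0.0316, 0.1312]
eef_rot: [3.142, 0.0, -0.079]
force: [-0.7, 0.0, 0.7]
grip_width: 0.018
grip_force: 35.0
```

Emit:
play_rows(
  motion=[
    [[0,-0.004,0,0,0,0,-1],[0,-0.008,0,0,0,0,-1],[0,-0.012,0,0,0,0,-1],[0,-0.016,0,0,0,0,-1],[0,-0.02,0,0,0,0,-1],[0,-0.024,0,0,0,0,-1],[0,-0.028,0,0,0,0,-1],[0,-0.032,0,0,0,0,-1],[0,-0.032,0,0,0,0,-1],[0,-0.032,0,0,0,0,-1]],
  ],
)

```text
time_s: 62.7
ee_pos: [0.5834, 0.0397, 0.1312]
eef_rot: [-3.141, 0.0, -0.078]
force: [0.6, 0.4, 0.6]
grip_width: 0.0176
grip_force: 35.0
```

Emit:
play_rows(
  motion=[
    [[0,0,0,0,0,0,-1],[0,0,0,0,0,0,-1],[0,0,0,0,0,0,-1],[0,0,0,0,0,0,-1],[0,0,0,0,0,0,-1]],
  ],
)

```text
time_s: 63.2
ee_pos: [0.5834, 0.0395, 0.1312]
eef_rot: [3.142, -0.0, -0.078]
force: [-0.1, 0.0, 1.3]
grip_width: 0.0174
grip_force: 35.0
```

Emit:
play_rows(
  motion=[
    [[0,0,-0.012,0,0,0,-1],[0,0,-0.024,0,0,0,-1],[0,0,-0.036,0,0,0,-1],[0,0,-0.055,0,0,0,-1],[0,0,-0.1,0,0,0,-1],[0,0,-0.2,0,0,0,-1],[0,0,-0.3,0,0,0,-1],[0,0,-0.4,0,0,0,-1],[0,0,-0.45,0,0,0,-1],[0,0,-0.45,0,0,0,-1]],
  ],
)

```text
time_s: 64.2
ee_pos: [0.5839, 0.0395, 0.2456]
eef_rot: [-3.141, -0.003, -0.078]
force: [0.4, 0.9, -1.0]
grip_width: 0.0177
grip_force: 35.0
```

```bash
python3 - <<'E'
from h import *
o=get_obs();print(o['time_s'],o['ee_pos'],o['eef_rot'],o['force'])
print(to_rows([.6118,-.2982,.25],.0716))
E
```

```text
64.2 [0.58387087 0.03954532 0.24562844] [-3.1413385  -0.00315571 -0.07845615] [ 0.44610442  0.86601275 -0.98939642]
(array([ 0.2173,  1.3381, -0.0171]), array([-0.    , -0.0005, -0.0239]))
```

Emit:
play_rows(
  motion=[
    [[0.02,0.08,0,0,0,0,-1],[0.04,0.2,0,0,0,0,-1],[0.06,0.33,0,0,0,0,-1],[0.08,0.46,0,0,0,0,-1],[0.1,0.59,0,0,0,0,-1],[0.11,0.67,0,0,0,0,-1]],
  ],
)

```text
time_s: 64.8
ee_pos: [0.5972, -0.1317, 0.242]
eef_rot: [-3.141, 0.002, -0.08]
force: [0.6, 0.9, -1.0]
grip_width: 0.0185
grip_force: 35.0
```

Emit:
play_rows(
  motion=[
    [[0.02,0.12,0,0,0,-0.005,-1],[0.04,0.24,0,0,0,-0.01,-1],[0.06,0.37,0,0,0,-0.015,-1],[0.08,0.5,0,0,0,-0.02,-1],[0.1,0.6,0,0,0,-0.0239,-1],[0.107,0.65,0,0,0,-0.0239,-1],[0.107,0.668,0,0,0,-0.0239,-1],[0.107,0.668,0,0,0,-0.0239,-1],[0.107,0.668,0,0,0,-0.0239,-1],[0.107,0.668,0,0,0,-0.0239,-1]],
  ],
)

```text
time_s: 65.8
ee_pos: [0.6115, -0.2972, 0.244]
eef_rot: [3.142, -0.0, 0.073]
force: [-0.5, 0.0, -0.5]
grip_width: 0.018
grip_force: 35.0
```

```bash
python3 - <<'E'
from h import *
o=get_obs();print(o['time_s'],o['ee_pos'],o['eef_rot'],o['force'])
print(to_rows([.6118,-.2982,.0965],.0716))
E
```

```text
65.8 [ 0.61145321 -0.29717267  0.24395184] [ 3.14152126e+00 -2.77528673e-04  7.25590861e-02] [-0.47145624  0.04032127 -0.525564  ]
(array([0.0009, 0.0042, 0.5898]), array([ 0.    , -0.    ,  0.0002]))
```

Emit:
play_rows(
  motion=[
    [[0.001,0.004,0.08,0,0,0,-1],[0.001,0.004,0.2,0,0,0,-1],[0.001,0.004,0.31,0,0,0,-1],[0.001,0.004,0.4,0,0,0,-1],[0.001,0.004,0.47,0,0,0,-1],[0.001,0.004,0.52,0,0,0,-1],[0.001,0.004,0.55,0,0,0,-1],[0.001,0.004,0.57,0,0,0,-1],[0.001,0.004,0.58,0,0,0,-1],[0.001,0.004,0.588,0,0,0,-1]],
  ],
)

```text
time_s: 66.8
ee_pos: [0.6118, -0.2993, 0.0972]
eef_rot: [3.141, -0.001, 0.072]
force: [-0.8, -0.1, -1.2]
grip_width: 0.0175
grip_force: 35.0
```

Emit:
play_rows(
  motion=[
    [[0,0,0,0,0,0,-1],[0,0,0,0,0,0,-1],[0,0,0,0,0,0,-1]],
  ],
)

```text
time_s: 67.1
ee_pos: [0.6117, -0.2993, 0.0971]
eef_rot: [3.141, -0.0, 0.072]
force: [1.0, 0.0, -0.5]
grip_width: 0.0176
grip_force: 35.0
```

```bash
python3 - <<'E'
from h import *
o=get_obs();print(o['time_s'],o['ee_pos'],o['eef_rot'],o['force'])
c=grab('scene');cv2.imwrite('pics/s9c.png',cv2.resize(c['frame'][240:340,170:280,::-1],None,fx=5,fy=5))
E
```

```text
67.1 [ 0.61168359 -0.2992691   0.09708599] [ 3.14131879e+00 -4.54107975e-04  7.16209892e-02] [ 1.04457574  0.02344155 -0.52814518]
```

View pics/s9c.png

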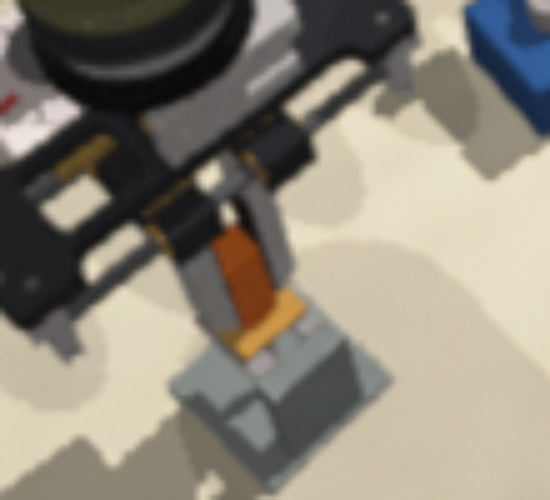

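The collar is about 1 mm above the fork arms. I'll lower it that last bit and release.

Emit:
play_rows(
  motion=[
    [[0,-0.003,0.002,0,0,0,-1],[0,-0.003,0.004,0,0,0,-1],[0,-0.003,0.004,0,0,0,-1],[0,-0.003,0.004,0,0,0,-0.5],[0,-0.003,0.004,0,0,0,-0.3],[0,-0.003,0.004,0,0,0,0],[0,-0.003,0.004,0,0,0,0],[0,-0.003,0.004,0,0,0,0]],
  ],
)

```text
time_s: 67.95
ee_pos: [0.6115, -0.2985, 0.0956]
eef_rot: [-3.142, 0.0, 0.072]
force: [-0.2, 0.6, 0.2]
grip_width: 0.0465
grip_force: 0.0
```

Emit:
play_rows(
  motion=[
    [[0,0,-0.02,0,0,0,0],[0,0,-0.06,0,0,0,0],[0,0,-0.14,0,0,0,0],[0,0,-0.24,0,0,0,0],[0,0,-0.36,0,0,0,0],[0,0,-0.48,0,0,0,0],[0,0,-0.56,0,0,0,0],[0,0,-0.6,0,0,0,0],[0,0,-0.6,0,0,0,0]],
  ],
)

```text
time_s: 68.85
ee_pos: [0.6118, -0.2986, 0.2473]
eef_rot: [3.14, -0.002, 0.072]
force: [-0.2, 0.9, -0.7]
grip_width: 0.0469
grip_force: 0.0
```

```bash
python3 - <<'E'
from h import *
o=get_obs();print(o['time_s'],o['ee_pos'],o['eef_rot'])
c=grab('wrist');P=cloud(c);H=hsv(c)
k=(H[...,0]>5)&(H[...,0]<22)&(H[...,1]>150)&(P[...,2]>.11)&(P[...,2]<.122)&(abs(P[...,1]+.297)<.04)
q=P[k];print('orange',len(q),rect(q),np.median(q[:,2]))
for n in('top',):
  c=grab(n);P=cloud(c);w=inv(P)
  for y in (-.042,0,.042):
    q=inrect(w,-.05,.05,y-.02,y+.02,.044,.06);print(len(q)>9 and rect(q))
  q=inrect(P,.36,.46,-.34,-.23,.065,.08);print('bar',len(q)>5 and rect(q));q=inrect(P,.34,.48,-.36,-.22,.03,.038);print('timer',rect(q))
print(to_rows([.411,-.2884,.2],0.0716))
E
```

```text
68.85 [ 0.61176262 -0.29858836  0.24732867] [ 3.14024162e+00 -2.05603450e-03  7.16543758e-02]
orange 390 [611.7, -298.7, 17.65, 17.23, 4.29] 0.11519360486068733
[-8.48, -41.61, 58.14, 34.13, -0.16]
[-8.33, -0.83, 58.0, 34.08, -0.09]
[-8.22, 40.89, 57.98, 33.87, 0.28]
bar [410.95, -288.68, 41.23, 12.6, -7.07]
timer [410.95, -288.2, 90.42, 86.84, 89.77]
(array([-0.7961, -0.0968,  0.1797]), array([-0.0001,  0.0002,  0.    ]))
```

The stylus is back upright in its fork and the boxes are still clamped. Next, the timer.

Emit:
play_rows(
  motion=[
    [[-0.08,-0.01,0,0,0,0,0],[-0.24,-0.03,0,0,0,0.005,0],[-0.4,-0.05,0,0,0,0.01,0],[-0.56,-0.07,0,0,0,0.016,0],[-0.7,-0.085,0.05,0,0,0.022,0],[-0.78,-0.095,0.1,0,0,0.024,0],[-0.796,-0.097,0.12,0,0,0.024,0],[-0.796,-0.097,0.12,0,0,0.024,0],[-0.796,-0.097,0.12,0,0,0.024,0]],
  ],
)

```text
time_s: 69.85
ee_pos: [0.4121, -0.2886, 0.2157]
eef_rot: [-3.142, -0.0, -0.078]
force: [-0.9, -0.7, 1.1]
grip_width: 0.0467
grip_force: 0.0
```

```bash
python3 - <<'E'
from h import *
o=get_obs();print(o['time_s'],o['ee_pos'],o['eef_rot'],o['qpos'][5])
c=grab('wrist','pics/w10.png');np.savez('w10.npz',**c);P=cloud(c);H=hsv(c)
q=inrect(P,.34,.48,-.36,-.22,.031,.037);print('timer',rect(q));q=inrect(P,.36,.46,-.34,-.23,.067,.08);r=rect(q);print('bar',r)
k=((H[...,0]<8)|(H[...,0]>172))&(H[...,1]>120)&(P[...,2]>.03)&(P[...,2]<.04)&(np.hypot(P[...,0]-.411,P[...,1]+.288)<.05)
m=P[k].mean(0);print('mark',k.sum(),m,np.arctan2(m[1]+.2884,m[0]-.411))
f=c['frame'][:,:,::-1];cv2.imwrite('pics/w10c.png',cv2.resize(f[100:300,220:420],None,fx=3,fy=3))
print(to_rows([.411,-.2884,.060],np.radians(r[4])))
E
```

```text
69.85 [ 0.41211042 -0.28859277  0.21574339] [-3.14151280e+00 -3.50491135e-05 -7.84936745e-02] 0.9654953785116505
timer [410.9, -288.95, 89.05, 89.01, 89.67]
bar [410.86, -289.06, 42.19, 12.0, -7.67]
mark 58 [ 0.41925149 -0.32107115  0.03562578] -1.3234078331672277
(array([-4.900e-03, -3.000e-04,  6.232e-01]), array([ 0.    , -0.    ,  0.0088]))
```

View pics/w10c.png

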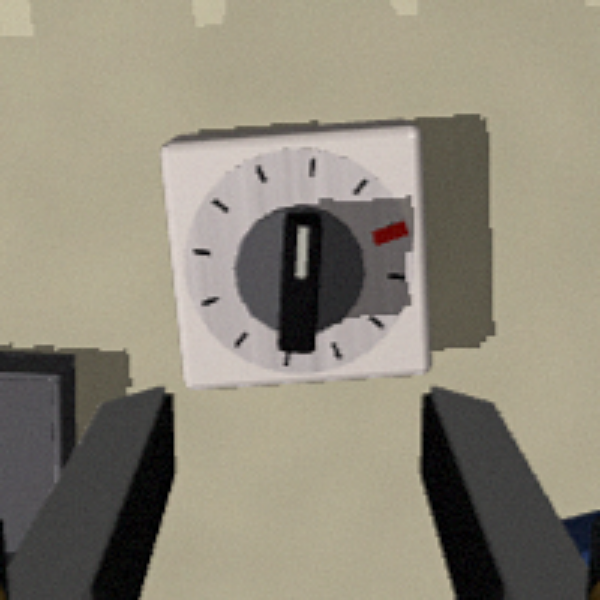

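The knob's bar is at yaw -0.134 (knob at about 0.13) with the pointer towards +x, and the red mark is 1.31 rad clockwise. Gripping the bar above the disc.

Emit:
play_rows(
  motion=[
    [[-0.005,-0.001,0.1,0,0,0.005,0],[-0.005,-0.001,0.22,0,0,0.0088,0],[-0.005,-0.001,0.34,0,0,0.0088,0],[-0.005,-0.001,0.44,0,0,0.0088,0],[-0.005,-0.001,0.51,0,0,0.0088,0],[-0.005,-0.001,0.55,0,0,0.0088,0],[-0.005,-0.001,0.57,0,0,0.0088,0],[-0.005,-0.001,0.575,0,0,0.0088,0],[-0.005,-0.001,0.575,0,0,0.0088,-0.5],[-0.005,-0.001,0.575,0,0,0.0088,-1]],
  ],
  grip_force=40,
)

```text
time_s: 70.9
ee_pos: [0.4104, -0.2884, 0.0727]
eef_rot: [3.141, -0.001, -0.134]
force: [0.3, 0.1, -0.3]
grip_width: 0.034
grip_force: 0.0
```

Emit:
play_rows(
  motion=[
    [[0,0,0,0,0,0,-1],[0,0,0,0,0,0,-1],[0,0,0,0,0,0,-1],[0,0,0,0,0,0,-1],[0,0,0,0,0,0,-1],[0,0,0,0,0,0,-1]],
  ],
)

```text
time_s: 71.5
ee_pos: [0.4101, -0.2889, 0.0722]
eef_rot: [3.14, -0.001, -0.134]
force: [-1.6, -5.0, 0.8]
grip_width: 0.0115
grip_force: 40.0
```

Emit:
play_rows(
  motion=[
    [[0,0,0.006,0,0,0,-1],[0,0,0.012,0,0,0,-1],[0,0,0.018,0,0,0,-1],[0,0,0.022,0,0,0,-1],[0,0,0.022,0,0,0,-1],[0,0,0.022,0,0,0,-1],[0,0,0.022,0,0,0,-1]],
  ],
)

```text
time_s: 72.2
ee_pos: [0.4101, -0.2888, 0.067]
eef_rot: [3.14, -0.001, -0.134]
force: [-2.7, -4.5, 5.2]
grip_width: 0.0116
grip_force: 40.0
```

```bash
python3 - <<'E'
from h import *
f=[]
for i in range(4): camera('scene');f.append(get_obs()['force'])
o=get_obs();print(o['time_s'],o['ee_pos'],o['eef_rot'],np.mean(f,0),o['grip_width'],o['qpos'][5])
print(to_rows([.411,-.289,.0665],-1.306))
E
```

```text
72.4 [ 0.41013077 -0.28884851  0.06702076] [ 3.14020512e+00 -6.83280086e-04 -1.34339240e-01] [-2.61705146 -3.89283602  5.6289514 ] 0.01190352742320073 1.0195240847516702
(array([0.0035, 0.0001, 0.0021]), array([ 1.000e-04, -2.000e-04,  1.865e-01]))
```

Emit:
play_rows(
  motion=[
    [[0,0,0,0,0,0.019,-1],[0,0,0,0,0,0.038,-1],[0,0,0,0,0,0.057,-1],[0,0,0,0,0,0.076,-1],[0,0,0,0,0,0.095,-1],[0,0,0,0,0,0.114,-1],[0,0,0,0,0,0.133,-1],[0,0,0,0,0,0.152,-1],[0,0,0,0,0,0.17,-1],[0,0,0,0,0,0.1865,-1]],
  ],
)

```text
time_s: 73.4
ee_pos: [0.4104, -0.2886, 0.0671]
eef_rot: [-3.141, -0.001, -1.311]
force: [-0.7, -1.8, 5.2]
grip_width: 0.0116
grip_force: 40.0
```

Emit:
play_rows(
  motion=[
    [[0,0,0,0,0,0,-1],[0,0,0,0,0,0,-1],[0,0,0,0,0,0,-1],[0,0,0,0,0,0,-1]],
  ],
)

```text
time_s: 73.8
ee_pos: [0.4105, -0.2886, 0.0671]
eef_rot: [-3.141, -0.001, -1.306]
force: [-1.1, -0.9, 4.7]
grip_width: 0.0113
grip_force: 40.0
```

Emit:
play_rows(
  motion=[
    [[0,0,-0.006,0,0,0,-1],[0,0,-0.012,0,0,0,-1],[0,0,-0.018,0,0,0,-1],[0,0,-0.022,0,0,0,-1],[0,0,-0.022,0,0,0,-0.7],[0,0,-0.022,0,0,0,-0.3],[0,0,-0.022,0,0,0,0],[0,0,-0.022,0,0,0,0],[0,0,-0.022,0,0,0,0]],
  ],
)

```text
time_s: 74.7
ee_pos: [0.41, -0.288, 0.0718]
eef_rot: [3.141, 0.0, -1.306]
force: [0.3, -0.5, -0.5]
grip_width: 0.043
grip_force: 0.0
```

Emit:
play_rows(
  motion=[
    [[0,0,-0.02,0,0,0,0],[0,0,-0.08,0,0,0,0],[0,0,-0.18,0,0,0,0],[0,0,-0.3,0,0,0,0],[0,0,-0.42,0,0,0,0],[0,0,-0.52,0,0,0,0],[0,0,-0.6,0,0,0,0],[0,0,-0.6,0,0,0,0]],
  ],
)

```text
time_s: 75.5
ee_pos: [0.4107, -0.2887, 0.2247]
eef_rot: [-3.139, -0.004, -1.306]
force: [-0.8, 0.6, -0.3]
grip_width: 0.0469
grip_force: 0.0
```

```bash
python3 - <<'E'
from h import *
o=get_obs();print(o['time_s'],o['ee_pos'],o['eef_rot'],o['force'])
c=grab('wrist','pics/w11.png');P=cloud(c)
q=inrect(P,.36,.46,-.34,-.23,.067,.08);r=rect(q);print('bar',r,np.median(q[:,2]))
c=grab('top','pics/t11.png');P=cloud(c);w=inv(P)
for y in (-.042,0,.042):
    q=inrect(w,-.05,.05,y-.02,y+.02,.044,.06);print(len(q)>9 and (rect(q),np.median(q[:,2])))
q=inrect(P,.59,.64,-.32,-.28,.1,.13);print(rect(q),q[:,2].max())
E
```

```text
75.5 [ 0.41071424 -0.28867916  0.22469635] [-3.13892577 -0.00375908 -1.30621478] [-0.77635111  0.59645987 -0.32141152]
bar [410.61, -289.5, 42.19, 10.71, -74.98] 0.0723392032626457
([-8.38, -41.55, 58.23, 34.28, -0.07], np.float64(0.05036030942701364))
([-8.38, -0.78, 58.37, 33.9, -0.17], np.float64(0.0503189256146514))
([-8.15, 41.0, 58.14, 34.12, -0.04], np.float64(0.05055890979157246))
[611.31, -297.29, 18.15, 17.94, 3.11] 0.12063949466180268
```

View pics/w11.png

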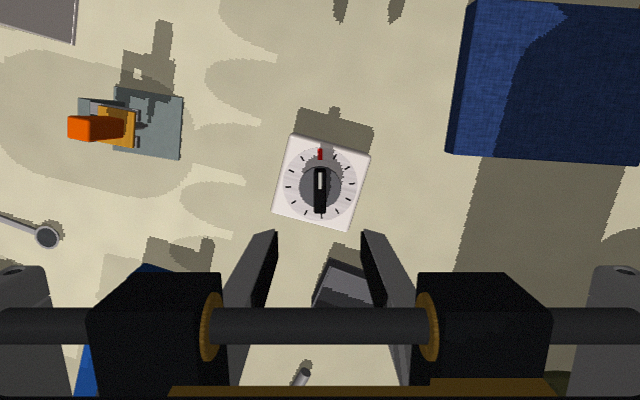

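The knob's pointer (320,180) is at the red mark (320,153) and the knob is up. The stylus hangs in its fork at (100,128), the boxes are clamped, and the gripper is clear. Handing in.

```bash
python3 -c "
from station import workorder
print(workorder.hand_in())"
```

```text
the job is handed in; nothing more can be done
None
```

I handed the job in at about 75 s on the robot's clock, with no verdict shown: all three boxes are clamped, the grooves traced grey, green, blue, the stylus is back in its fork, and the timer is at the red mark with its knob up.

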